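Set the length stop and lock it with its thumbscrew

ROBOT

A 6-joint arm with a two-finger parallel gripper is mounted at the origin on a cart in front of the work surface, level with it; the furniture and walls round the work are solid. World frame = base frame: x ahead of the robot, y to its left, z up, the work surface at z = 0. Lengths are in mm, angles in rad, forces in N, time in s.
With the tool pointing down it reaches from about 400 to 925 mm from the base axis. Payload 12.5 kg.
Tool frame: the origin (TCP) lies on the mounting face of the last link; the fingertips stand 190 mm ahead of it and the grasp point (between the pads) lies 171 mm ahead of it (env.grasp_offset is the distance from the TCP to the grasp point, in mm); z points along the fingers, y is the direction in which the jaws open and shut (so a half turn about z gives the same grasp; the last joint's range is limited). The gripper opens to 95 mm and grips with 3 to 60 N. Pads are 20 mm wide; open, the fingers measure 119 mm over their backs; the gripper's body (75 mm by 180 mm) begins 59 mm behind the grasp point.
Start: joints at [-1.248, 0.491, 1.559, -0, 1.092, -0.106], TCP at [259.881, -568.407, 404.761] pointing down, gripper open.
Joint ranges: [-3.1, 3.1], [-0.84, 2.19], [0.05, 2.79], [-1.13, 4.28], [0.06, 2.93], [-2.69, 2.69]. Speed limits (rad/s): [2.22, 2.22, 2.79, 3.14, 3.14, 3.14].

INTERFACE

Orientations are given as [roll, pitch, yaw] about the fixed x, y, z axes, in that order (R = Rz(yaw) Ry(pitch) Rx(roll)).
In Python, from cell import env, viewer gives the robot as it stands.
- The arm moves only by the tool play_rows, never from a script. Its argument "increments" is a list of rows, each an object of numbers: "dx", "dy", "dz": the shift along the tool's x, y, z in mm; "rx", "ry", "rz": the turn, a rotation vector about the tool's x, y, z in units of 6 degrees (1.0 is 6 degrees). A call has 1 to 8 rows; each row is the pose to reach, as a shift and turn from the pose measured when the call began, along the tool's axes at that moment; what a row does not reach only later rows make up. A row lasts 1/12 s, in which the tool goes at most 41.7 mm and 7.16 degrees, less where a joint would pass 70% of its speed; a pose out of reach is approached as far as the arm can. A call with a gripper value outside its range is refused whole. "fingers" is the opening, from 0 (shut) to 1 (fully open), set as the call begins (left out, the last holds). The fingers move at their own pace and stop on an object; the grip force is fixed at half the most. Time passes only in rows, so rows that repeat a pose let the fingers close. It gives the time, the measured TCP pose, the force and the opening at its end, in the units of the state.
- env.state(): the state, without advancing time (a new reading comes with each control period).
- viewer.read_camera(name): name is "scene" or "top" or "wrist"; returns a dict with "image" (400x640x3 uint8, red, green, blue), "fx", "fy", "cx", "cy" (pixels), "rvec" (rotation vector, rad) and "tvec" (3), from world to camera coordinates, as OpenCV has them. Camera axes: x right, y down, z forward; pixel columns grow to the right and rows downward; lengths in mm; the calibration is good to about 2 mm. A picture is of the moment at which its call begins. There is no depth.
- env.job_done(): hands the job in, once; it reports no verdict.
The state is a dict: "t": time; "joints": joint angles; "qvel": joint speeds; "tau": joint torques, N m; "eef_pos": TCP position; "tcp_rot": TCP orientation; "ft_force": force on the tool from outside, world axes, zero at the start; "moment": the same for the moment, N m; "opening": opening from 0.0 (shut) to 1.0 (fully open).
Only numpy, scipy, OpenCV 4.12 (cv2) and the standard library are available. Lean on these libraries where they do the work, as an engineer would, in place of code of your own. Each camera call takes 0.05 s, during which the arm holds its last target.

TASK

Set the length stop to its middle hole: slide the loose stop bar along its channel until the middle one of its three holes lies over the sprung nut in the channel floor, then put the thumbscrew from the wooden holder down through both. Under a light push, turn the screw until you feel it drop into the nut's slot, then turn it clockwise to its end stop so that it is left clamping the bar. Do not force the nut down, and leave the bar stock, tape measure and pine block where they lie.

Things in the scene. Friction and masses are not known exactly. Their poses are not given: they have to be found in the camera images.
- jig: Fixed base of the length stop: plywood foot 112 x 312 x 15 mm with a dark steel plate and two aluminium rails, an open channel along its y axis: 40 mm between the rails, floor at 21 mm, rail tops at 30 mm above the bench. Origin: underside of the foot, straight below the nut; z up. Turned up to 0.3 rad either way.
- nut_mouth (a point): Centre of the 24 mm hole in the channel floor, at floor height. In it, its top 2 mm lower, sits a round brass quarter-turn nut: bore 11.8 mm and a straight slot right across for the screw's cross pin. The slot lies within 0.7 rad either way of the jig's x axis, its direction is not measured; the pin enters within 0.2 rad of it.
- spring_nut (a joint): Height of the nut on its spring, m: 0 at rest, negative pushed down; 6 N per mm, travel 5 mm each way; it cannot turn. More than 4 mm down (24 N) it is damaged. From the slot a groove draws the pin down clockwise (from above) to a level seat at 78 degrees and an end stop at about 110 degrees; on the seat the nut is held 1 to 1.6 mm up and clamps with 6 to 10 N; turning takes 0.2 N m.
- stop_bar: Loose aluminium bar 38 x 190 x 10 mm, 0.25 to 0.5 kg, lying in the channel with 1 mm play each side. Origin: underside, below its middle hole; y along the bar (as the jig's y), z up. The stop plate stands at y = +91 mm. At the start the bar is 18 to 50 mm too far towards +y.
- hole_middle (a point): Centre of the bar's middle hole, at the bar's top face (31 mm above the bench). Its three holes are 18 mm wide, go right through and are 36 mm apart along y.
- stop_plate_top (a point): Middle of the top edge of the bar's upright stop plate: 8 mm thick along the bar, 36 mm wide across it, rising 45 mm above the bar's top face; thin rubber on its outer face. Good to pinch across its thickness.
- thumbscrew: Black thumbscrew with steel shank, 0.1 kg, parked upright in the holder. Origin: centre of the underside of its round flange (30 mm wide, 4 mm thick); z up. x runs along both wing and cross pin, y across the wing. Shank 10 mm thick; pin 4 mm thick, 16.4 mm long, 19.4 mm below the origin; cone point 29 mm below it.
- wing_top (a point): Centre of the top of the thumbscrew's wing, 34 mm above the flange's underside; axes as the screw's. The wing is flat, 12 mm thick (y) and 30 to 40 mm wide (x). In the bar, the flange stands 9.5 mm above the bar while the pin rests on the nut's top, about 1 mm with the pin in the slot, and lies flat when locked.
- holder: Fixed drilled wooden block 52 x 104 x 36 mm, origin under its centre; the thumbscrew stands in its middle hole (21 mm wide), flange on the block's top.
- stock_bar: Bystander: aluminium bar 20 x 240 x 20 mm lying behind the jig; origin under its centre.
- tape_measure: Bystander: yellow tape measure 43 x 86 x 66 mm standing at the right in front of the jig; origin under its centre.
- pine_block: Bystander: pine offcut 62 x 115 x 36 mm at the left in front; origin under its centre.

How it is judged:
By the outcome, as a careful person would: the job done as asked, in the order asked, and still so for the second after the job is handed in, with the robot touching nothing.
It also fails if it takes over 61 s, if anything falls off the work surface, if the arm or the gripper's body presses on something with over 40 N, if the wrist force passes 120 N, or if a joint passes its speed limit or range.

## Working session

There is one attempt and no reset: what is moved stays moved. The work goes in short steps, Python scripts to look and compute and a tool call to move; the robot and the scene stay as the last step left them, time stands still between calls to the robot, and variables do not carry over. Pictures are saved under pics/ and viewed, and the job is handed in when it is done.

Besides the shell and the picture viewer there is one more tool, called after "Call:" as name(argument=value, ...), one argument or row to a line, values as JSON. play_rows: Moves the arm, as the interface text tells. Its arguments: {"type":"object","properties":{"increments":{"type":"array","items":{"type":"object","properties":{"dx":{"type":"number"},"dy":{"type":"number"},"dz":{"type":"number"},"rx":{"type":"number"},"ry":{"type":"number"},"rz":{"type":"number"}}}},"fingers":{"type":"number"}},"required":["increments"]}

```bash
ls; mkdir -p pics; python3 - <<'E'
from cell import env, viewer
import cv2
s=env.state(); print({k:(v if not hasattr(v,'round') else v) for k,v in s.items()})
for n in ["scene","top","wrist"]:
    c=viewer.read_camera(n); cv2.imwrite(f"pics/{n}0.png",c["image"][:,:,::-1]); print(n,c["fx"],c["cx"],c["cy"],c["rvec"],c["tvec"])
E
```

```text
pics
{'t': 0.0, 'joints': array([-1.24761070e+00,  4.91576170e-01,  1.55945623e+00,  3.87779468e-05,
        1.09165734e+00, -1.05571560e-01]), 'qvel': array([-0.00066581,  0.00215111,  0.00067995,  0.00254999, -0.00127893,
        0.00088683]), 'tau': array([ 1.32789346e-04, -6.12635636e+01, -2.58184683e+01,  6.92254887e-02,
        4.82041959e-02, -2.83313716e-05]), 'eef_pos': array([ 259.86849912, -568.38233745,  404.14896782]), 'tcp_rot': array([-3.14050529e+00, -1.49806828e-04,  4.28739214e-01]), 'ft_force': array([ 0.65604367, -0.56079659,  0.5566148 ]), 'moment': array([ 0.03387633, -0.04529748,  0.01386907]), 'opening': 1.0005795091951322}
scene 428.5007993505578 314.8012057408643 200.05021828892123 [ 0.84672331 -2.66400174  0.92850536] [462.41118738 289.50042765 971.1655144 ]
top 433.34461295273354 312.42188449941915 208.1564203753178 [ 2.11885921 -2.1402292   0.14603296] [  33.79419798  566.86933854 1360.28821661]
wrist 334.4105794840194 323.10879725933887 196.88752945029924 [-2.4395062   1.56639485  0.22213753] [-623.45895171  -30.73965484  391.98194291]
```

View pics/scene0.png

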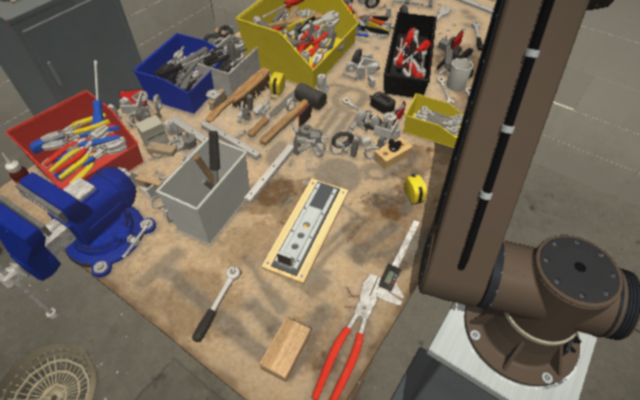

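View pics/top0.png

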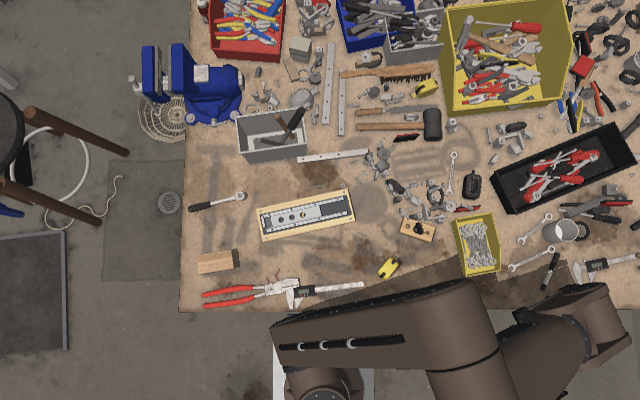

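View pics/wrist0.png

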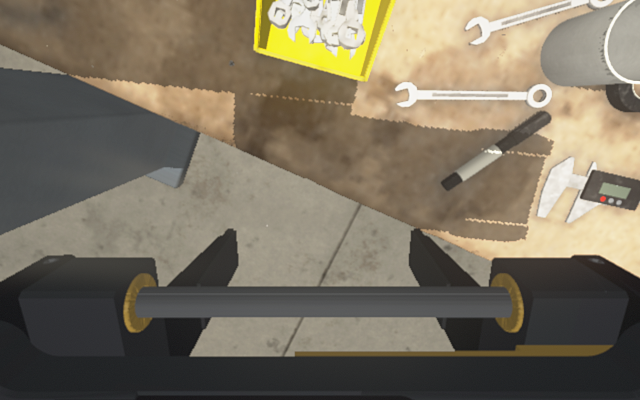

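The top view shows the jig at about (305,215) with +y to the left, the holder at (418,229), the pine block at (218,262), the tape at (388,267) and the stock bar at (333,156). Next I'll zoom in and write helpers.

```bash
cat > h.py <<'E'
import numpy as np, cv2
from cell import env, viewer
from scipy.spatial.transform import Rotation as R
def cam(n,f=None):
    c=viewer.read_camera(n); c["Rm"]=cv2.Rodrigues(np.array(c["rvec"],float))[0]; c["t"]=np.array(c["tvec"],float).ravel()
    if f: cv2.imwrite(f"pics/{f}.png",c["image"][:,:,::-1])
    return c
def ray(c,u,v):
    d=c["Rm"].T@np.array([(u-c["cx"])/c["fx"],(v-c["cy"])/c["fy"],1]); o=-c["Rm"].T@c["t"]; return o,d/np.linalg.norm(d)
def onz(c,u,v,z):
    o,d=ray(c,u,v); return o+d*(z-o[2])/d[2]
def proj(c,p):
    q=c["Rm"]@np.array(p,float)+c["t"]; return np.array([c["fx"]*q[0]/q[2]+c["cx"],c["fy"]*q[1]/q[2]+c["cy"]])
def tri(obs):
    A=np.zeros((3,3));b=np.zeros(3)
    for c,u,v in obs:
        o,d=ray(c,u,v);P=np.eye(3)-np.outer(d,d);A+=P;b+=P@o
    p=np.linalg.solve(A,b); return p,[np.linalg.norm(proj(c,p)-[u,v]) for c,u,v in obs]
def crop(c,u0,v0,u1,v1,k,f):
    im=c["image"][v0:v1,u0:u1,::-1]; cv2.imwrite(f"pics/{f}.png",cv2.resize(im,None,fx=k,fy=k,interpolation=cv2.INTER_CUBIC))
def tcp():
    s=env.state(); return np.array(s["eef_pos"]),R.from_euler('xyz',s["tcp_rot"])
def rel(pw,yaw=None):
    "shift in tool axes from now to TCP world pos pw; yaw target with tool down -> rotvec units of 6deg"
    p,r=tcp(); d=r.inv().apply(np.array(pw)-p)
    out=[np.round(d,1)]
    if yaw is not None:
        out.append(np.round((r.inv()*R.from_euler('xyz',[np.pi,0,yaw])).as_rotvec()/np.radians(6),2))
    return out
E
python3 - <<'E'
from h import *
c=cam("top"); crop(c,240,170,450,300,3.8,"top1")
s=cam("scene"); crop(s,250,130,440,290,4,"scene1")
for n,u,v in [("plate end",265,222),("jig far",348,208),("holder",418,229),("tape",388,267),("pine",218,262),("stock",333,156)]: print(n,onz(c,u,v,30).round())
E
```

```text
plate end [526. 184.  30.]
jig far [569. -88.  30.]
holder [ 497. -313.   30.]
tape [ 376. -212.   30.]
pine [397. 335.  30.]
stock [745. -42.  30.]
```

View pics/top1.png

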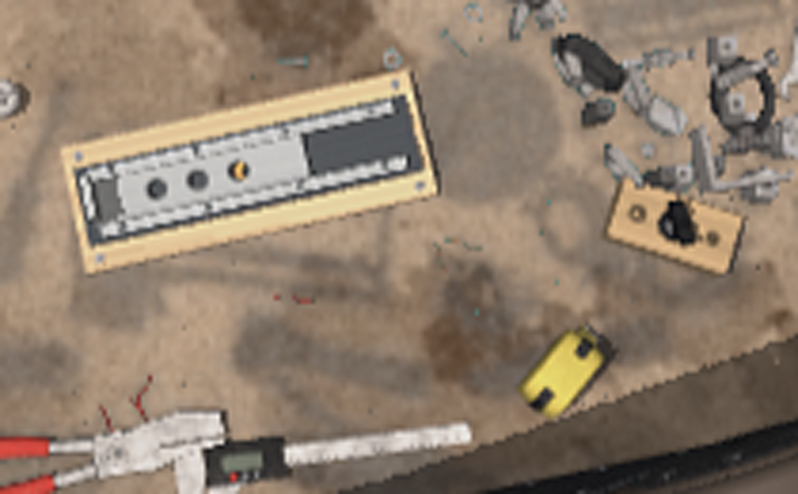

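View pics/scene1.png

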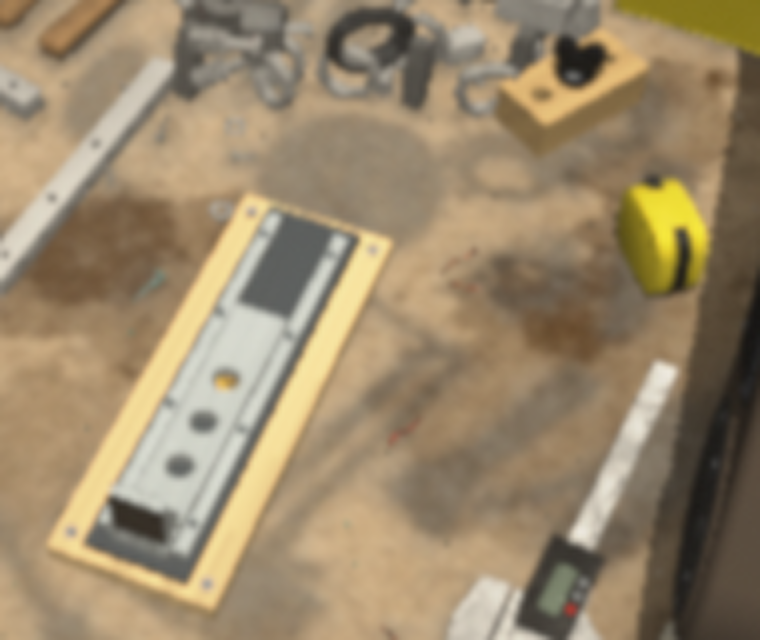

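```bash
python3 - <<'E'
from h import *
c=cam("wrist"); p,r=tcp()
o=-c["Rm"].T@c["t"]; print("cam in tool",r.inv().apply(o-p), "axes in tool (rows x,y,z cam)\n",(r.inv().as_matrix()@c["Rm"].T).T.round(3))
t=cam("top")
# plate top in crop (105,196)/3.8
def P(u,v): return u/3.8+240,v/3.8+170
print("plate top",onz(t,*P(105,196),76))
h=[onz(t,*P(*q),31) for q in [(157,188),(198,179),(238,170)]]; print(h, "yaw",[np.arctan2(-(h[0]-h[2])[0],(h[0]-h[2])[1])])
print("wing",onz(t,*P(680,222),70))
for q in [(62,148),(408,68),(438,192),(88,272)]: print("foot",onz(t,*P(*q),15).round(1))
for q in [(622,178),(745,214),(728,274),(607,237)]: print("holder",onz(t,*P(*q),36).round(1))
print(env.state()["t"])
E
```

```text
cam in tool [78.61587948 -0.91524168 19.99968762] axes in tool (rows x,y,z cam)
 [[ 0.     1.     0.001]
 [-0.961  0.    -0.276]
 [-0.276 -0.001  0.961]]
plate top [520.95137551 169.52171298  76.        ]
[array([533.18520541, 130.37512702,  31.        ]), array([540.59779916,  95.06572894,  31.        ]), array([548.02501516,  60.59469705,  31.        ])] yaw [np.float64(0.20954263649728117)]
wing [ 494.75212104 -306.93112718   70.        ]
foot [571.5 215.2  15. ]
foot [639.  -88.3  15. ]
foot [ 529.1 -112.    15. ]
foot [462.8 191.3  15. ]
holder [ 536.7 -267.2   36. ]
holder [ 504.7 -369.8   36. ]
holder [ 454.  -352.8   36. ]
holder [ 486.3 -252.4   36. ]
0.35
```

Holes measured at 36 mm spacing (35.3–36.1 mm) and jig yaw ≈0.21, which agrees with the text. I'll go to the view over the holder first, since it lies on the way.

```bash
python3 - <<'E'
from h import *
print(rel([495,-307,380],0.22), rel([540,100,380],0.215))
E
```

```text
[array([ 322.5, -140. ,   24.6]), array([-0.  ,  0.  ,  1.99])] [array([ 532.7, -491.4,   24.7]), array([-0.  ,  0.  ,  2.04])]
```

Call:
play_rows(
  increments=[
    {"dx": 40, "dy": -18, "dz": 3, "rz": 0.5},
    {"dx": 80, "dy": -35, "dz": 6, "rz": 1},
    {"dx": 120, "dy": -53, "dz": 9, "rz": 1.5},
    {"dx": 160, "dy": -70, "dz": 12, "rz": 2},
    {"dx": 200, "dy": -88, "dz": 15, "rz": 2},
    {"dx": 240, "dy": -105, "dz": 18, "rz": 2},
    {"dx": 280, "dy": -123, "dz": 21, "rz": 2},
    {"dx": 310, "dy": -135, "dz": 24, "rz": 2},
  ],
  fingers=1,
)

```text
invalid input
```

```bash
python3 - <<'E'
from h import *
import pickle
c=cam("wrist","w1"); s=env.state(); print(s["t"],s["eef_pos"],s["tcp_rot"],abs(s["qvel"]).max(),s["joints"].round(3))
pickle.dump(c,open("w1.pkl","wb"))
E
```

```text
0.4 [ 259.86589827 -568.41659696  404.68202085] [-3.14153007e+00 -8.31043527e-06  4.28753479e-01] 0.002054382728116035 [-1.248  0.491  1.559  0.     1.092 -0.106]
```

View pics/w1.png

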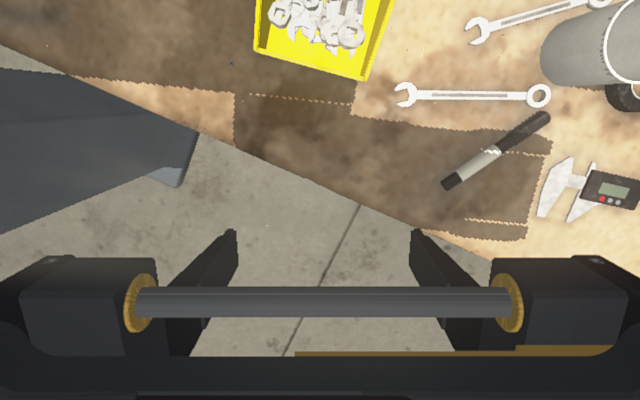

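The call was refused and nothing moved, so I'll try it without the fingers value.

Call:
play_rows(
  increments=[
    {"dx": 35, "dy": -15, "dz": 3, "rx": 0, "ry": 0, "rz": 0.5},
    {"dx": 70, "dy": -30, "dz": 6, "rx": 0, "ry": 0, "rz": 1},
    {"dx": 105, "dy": -45, "dz": 9, "rx": 0, "ry": 0, "rz": 1.5},
    {"dx": 140, "dy": -60, "dz": 12, "rx": 0, "ry": 0, "rz": 2},
    {"dx": 175, "dy": -75, "dz": 15, "rx": 0, "ry": 0, "rz": 2},
    {"dx": 210, "dy": -90, "dz": 18, "rx": 0, "ry": 0, "rz": 2},
    {"dx": 245, "dy": -105, "dz": 21, "rx": 0, "ry": 0, "rz": 2},
    {"dx": 280, "dy": -120, "dz": 24, "rx": 0, "ry": 0, "rz": 2},
  ],
)

```text
t: 1.07
eef_pos: [465.6, -341.3, 380.7]
tcp_rot: [3.141, -0.0, 0.219]
ft_force: [1.0, -0.7, -0.3]
opening: 1.001
```

```bash
python3 - <<'E'
from h import *
import pickle
c=cam("wrist","w1b"); s=env.state(); print(s["t"],s["eef_pos"],s["tcp_rot"],abs(s["qvel"]).max(),s["joints"].round(3))
pickle.dump(c,open("w1.pkl","wb"))
E
```

```text
1.1167 [ 468.7556418  -337.20215669  380.17464   ] [-3.14009363e+00 -9.12279385e-04  2.21961907e-01] 0.1403416335010931 [-0.738  0.45   1.707  0.002  0.986  0.61 ]
```

View pics/w1b.png

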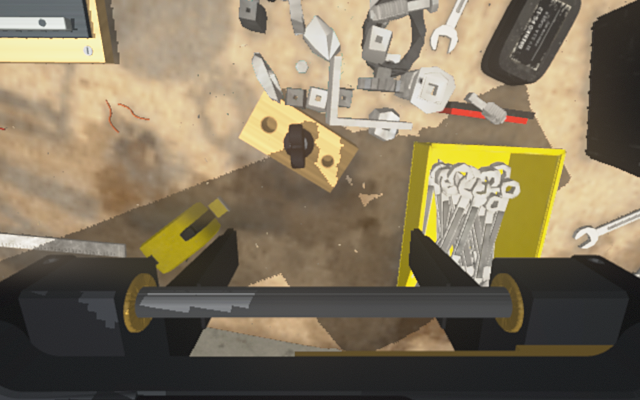

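```bash
python3 - <<'E'
from h import *
import pickle
c=pickle.load(open("w1.pkl","rb")); crop(c,230,80,370,200,5.5,"w1z")
E
```

```text
(no output)
```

View pics/w1z.png

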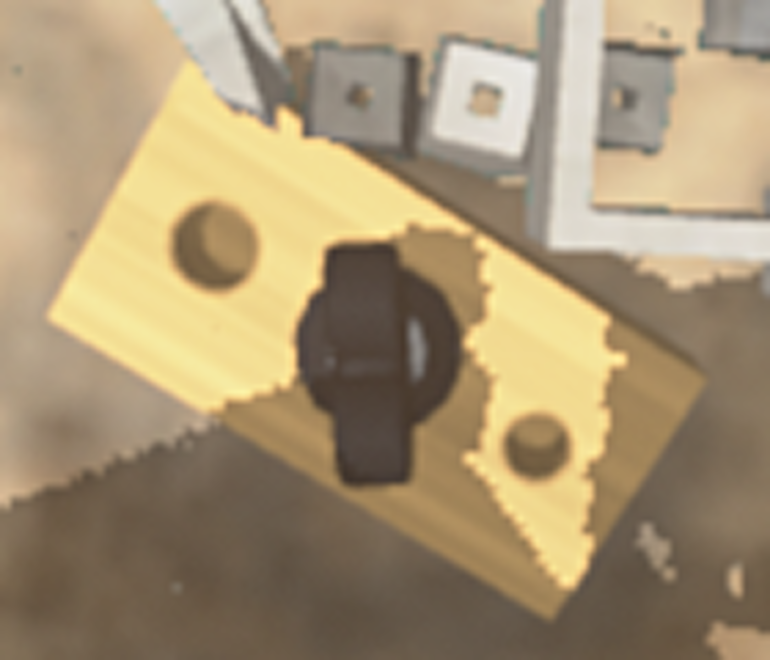

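```bash
python3 - <<'E'
from h import *
import pickle
c=pickle.load(open("w1.pkl","rb"))
f=lambda u,v:(u/5.5+230,v/5.5+80)
a=onz(c,*f(361,245),68);b=onz(c,*f(374,485),68);print(a,b,np.linalg.norm(a-b),"yaw",np.arctan2(*(a-b)[[1,0]]))
t=cam("top"); print(tri([(c,*f(368,365)),(t,680/3.8+240,222/3.8+170)]))
print([onz(c,*f(*q),36).round(1) for q in [(50,318),(553,618),(705,378)]])
print(rel([540,100,380],0.215))
E
```

```text
[ 517.7728881  -304.32756725   68.        ] [ 480.95454576 -313.80923003   68.        ] 38.01962995045199 yaw 0.25204886885100436
(array([ 497.11948512, -309.26656733,   56.03101487]), [np.float64(1.3003268460107564), np.float64(0.37472796095343536)])
[array([ 491. , -251.6,   36. ]), array([ 457.2, -349.6,   36. ]), array([ 505.8, -366. ,   36. ])]
[array([ 168.5, -412.1,    0.8]), array([-0.01, -0.  ,  0.08])]
```

Call:
play_rows(
  increments=[
    {"dx": 15, "dy": -37, "dz": 0},
    {"dx": 30, "dy": -74, "dz": 0},
    {"dx": 45, "dy": -111, "dz": 0},
    {"dx": 60, "dy": -148, "dz": 0},
    {"dx": 75, "dy": -185, "dz": 0},
    {"dx": 90, "dy": -222, "dz": 0},
    {"dx": 105, "dy": -259, "dz": 0},
    {"dx": 120, "dy": -295, "dz": 0},
  ],
)

```text
invalid input
```

```bash
python3 - <<'E'
from h import *
print(rel([540,100,380],0.215),rel([540,100,330],0.215),env.state()["joints"])
E
```

```text
[array([ 168.5, -412.1,    0.8]), array([-0.01, -0.  ,  0.08])] [array([ 168.5, -412.1,   50.8]), array([-0.01, -0.  ,  0.08])] [-7.42523385e-01  4.49523123e-01  1.70686606e+00  8.57192564e-04
  9.85871409e-01  6.03919767e-01]
```

Call:
play_rows(
  increments=[
    {"dx": 15, "dy": -37, "dz": 0, "rx": 0, "ry": 0, "rz": 0},
    {"dx": 30, "dy": -74, "dz": 0, "rx": 0, "ry": 0, "rz": 0},
    {"dx": 45, "dy": -111, "dz": 0, "rx": 0, "ry": 0, "rz": 0},
    {"dx": 60, "dy": -148, "dz": 0, "rx": 0, "ry": 0, "rz": 0},
    {"dx": 75, "dy": -185, "dz": 0, "rx": 0, "ry": 0, "rz": 0},
    {"dx": 90, "dy": -222, "dz": 0, "rx": 0, "ry": 0, "rz": 0},
    {"dx": 105, "dy": -259, "dz": 0, "rx": 0, "ry": 0, "rz": 0},
    {"dx": 120, "dy": -295, "dz": 0, "rx": 0, "ry": 0, "rz": 0},
  ],
  fingers=1,
)

```text
t: 1.83
eef_pos: [518.6, -23.5, 380.9]
tcp_rot: [-3.141, -0.001, 0.223]
ft_force: [0.7, 0.1, -0.7]
opening: 0.999
```

```bash
python3 - <<'E'
from h import *
print(rel([540,100,380],0.215),env.state()["joints"])
E
```

```text
[array([  48.2, -115.7,    1. ]), array([-0.01, -0.01,  0.08])] [-1.72758270e-01  3.69702108e-01  1.84484982e+00  1.10864041e-03
  9.26779364e-01  1.17404182e+00]
```

All six keys are required in every row.

Call:
play_rows(
  increments=[
    {"dx": 15, "dy": -37, "dz": 0, "rx": 0, "ry": 0, "rz": 0},
    {"dx": 30, "dy": -74, "dz": 0, "rx": 0, "ry": 0, "rz": 0},
    {"dx": 45, "dy": -110, "dz": 0, "rx": 0, "ry": 0, "rz": 0.1},
    {"dx": 48, "dy": -115, "dz": 0, "rx": 0, "ry": 0, "rz": 0.1},
    {"dx": 48, "dy": -115, "dz": 0, "rx": 0, "ry": 0, "rz": 0.1},
    {"dx": 48, "dy": -115, "dz": 0, "rx": 0, "ry": 0, "rz": 0.1},
  ],
)

```text
t: 2.33
eef_pos: [539.9, 98.8, 380.9]
tcp_rot: [-3.141, -0.0, 0.214]
ft_force: [0.1, -0.6, -1.1]
opening: 0.998
```

```bash
python3 - <<'E'
from h import *
import pickle
c=cam("wrist","w2"); s=env.state(); print(s["t"],s["eef_pos"],s["tcp_rot"],abs(s["qvel"]).max())
pickle.dump(c,open("w2.pkl","wb"))
E
```

```text
2.3833 [539.86333207  98.19165099 380.97596493] [-3.14107390e+00 -2.67516925e-04  2.12470516e-01] 0.01696885407833468
```

View pics/w2.png

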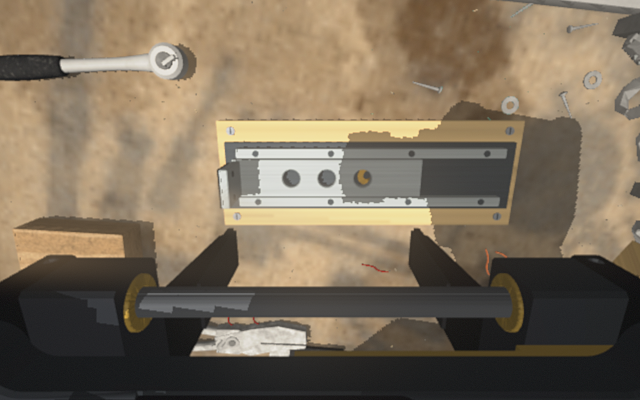

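```bash
python3 - <<'E'
from h import *
import pickle
c=pickle.load(open("w2.pkl","rb")); crop(c,210,110,400,235,4.2,"w2z"); crop(c,335,155,390,200,14,"w2n")
E
```

```text
(no output)
```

View pics/w2z.png

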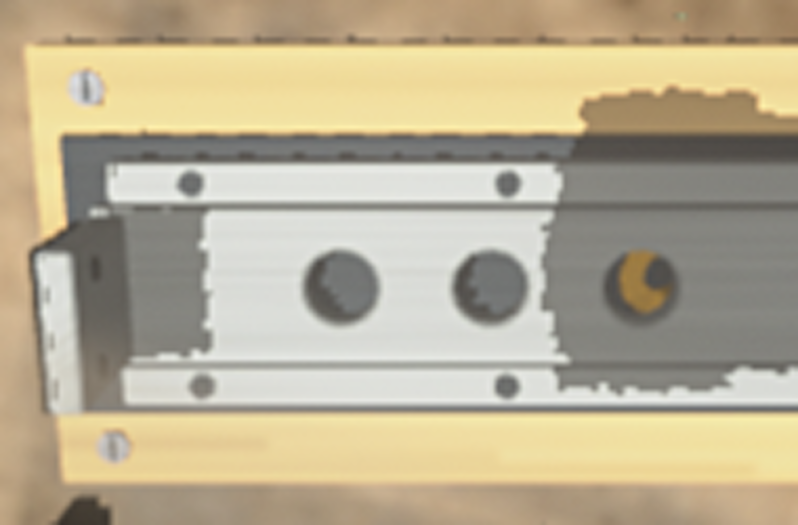

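View pics/w2n.png

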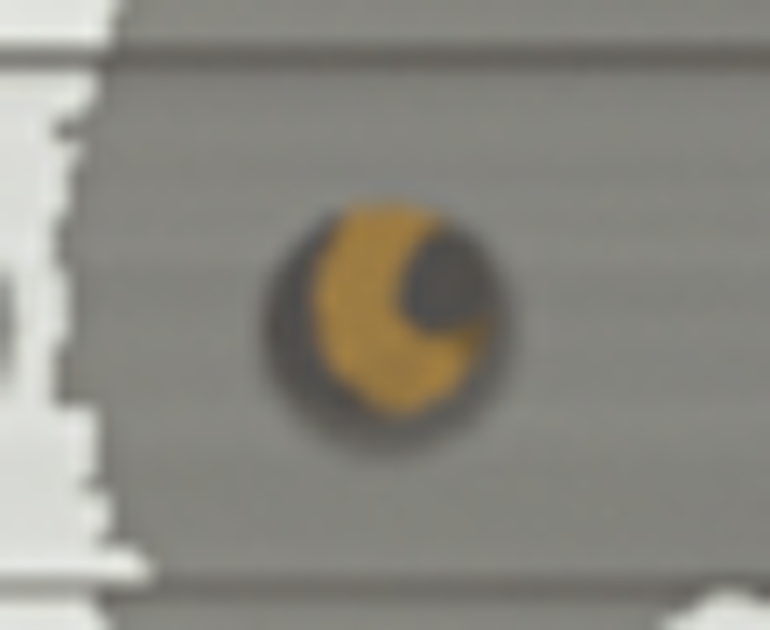

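```bash
python3 - <<'E'
from h import *
import pickle
c=pickle.load(open("w2.pkl","rb"))
f=lambda u,v:(u/4.2+210,v/4.2+110)
H=[onz(c,*f(*q),31) for q in [(341,287),(491,287),(642,287)]]; print(np.round(H,1))
d=H[0]-H[2]; print(np.linalg.norm(d),"yaw",np.arctan2(-d[0],d[1]))
n=onz(c,335+475/14,155+280/14,19.5); print("nut",n)
y=np.array([-np.sin(.213),np.cos(.213),0]); x=np.array([np.cos(.213),np.sin(.213),0])
print("shift",(n-H[1])@y,(n-H[1])@x)
# plate top triangulate: image of top face centre
for q in [(32,250),(73,250),(45,410),(82,410)]: print("pt",onz(c,*f(*q),76).round(1))
t=cam("top"); crop(t,255,200,290,240,16,"tp")
# rail screws
a=[onz(c,*f(*q),30) for q in [(190,184),(508,184),(202,386),(507,386)]];print(np.round(a,1))
E
```

```text
[[535.9 132.4  31. ]
 [543.6  97.1  31. ]
 [551.3  61.7  31. ]]
72.42239192265144 yaw 0.21424590770951352
nut [553.84691721  54.428396    19.5       ]
shift -43.92396503204446 0.9950000141474691
pt [541. 194.  76.]
pt [542.8 185.7  76. ]
pt [507.1 186.9  76. ]
pt [508.8 179.2  76. ]
[[552.6 172.   30. ]
 [568.6  98.5  30. ]
 [503.9 161.3  30. ]
 [519.8  87.9  30. ]]
```

View pics/tp.png

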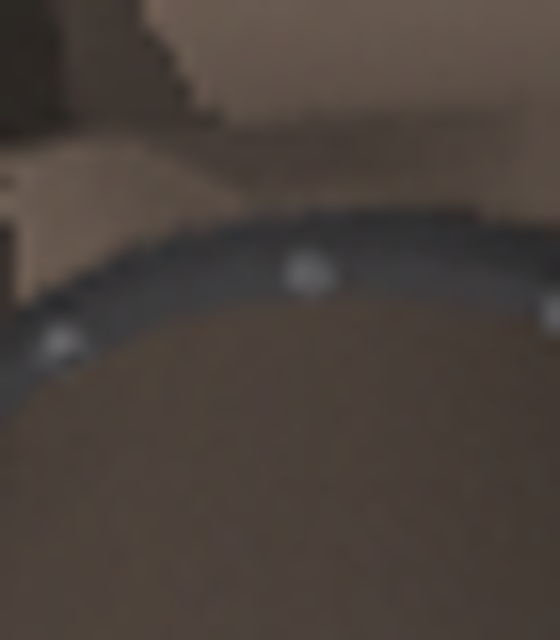

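The plate top measures (524.9,186.5) at z 76. Hole_middle plus 91 mm gives (524.3,186.0), so thickness, width and height all agree. The bar needs to move about 44 mm toward −y.

```bash
python3 - <<'E'
from h import *
print(rel([524.6,186.3,300],.2135),rel([524.6,186.3,231],.2135))
E
```

```text
[array([  3.6, -89.6,  81.1]), array([-0.01, -0.  , -0.02])] [array([  3.6, -89.6, 150.1]), array([-0.01, -0.  , -0.02])]
```

Call:
play_rows(
  increments=[
    {"dx": 1, "dy": -36, "dz": 5, "rx": 0, "ry": 0, "rz": 0},
    {"dx": 3, "dy": -70, "dz": 20, "rx": 0, "ry": 0, "rz": 0},
    {"dx": 3.6, "dy": -89.6, "dz": 45, "rx": 0, "ry": 0, "rz": 0},
    {"dx": 3.6, "dy": -89.6, "dz": 75, "rx": 0, "ry": 0, "rz": 0},
    {"dx": 3.6, "dy": -89.6, "dz": 105, "rx": 0, "ry": 0, "rz": 0},
    {"dx": 3.6, "dy": -89.6, "dz": 130, "rx": 0, "ry": 0, "rz": 0},
    {"dx": 3.6, "dy": -89.6, "dz": 150, "rx": 0, "ry": 0, "rz": 0},
    {"dx": 3.6, "dy": -89.6, "dz": 150, "rx": 0, "ry": 0, "rz": 0},
  ],
)

```text
t: 3.1
eef_pos: [524.2, 184.6, 227.9]
tcp_rot: [-3.141, 0.005, 0.21]
ft_force: [-1.1, -0.1, -1.9]
opening: 1.002
```

```bash
python3 - <<'E'
from h import *
c=cam("wrist","w3"); s=cam("scene"); crop(s,240,160,360,290,5,"s3"); print(env.state()["eef_pos"])
E
```

```text
[525.01850856 185.21172391 231.23147365]
```

View pics/w3.png

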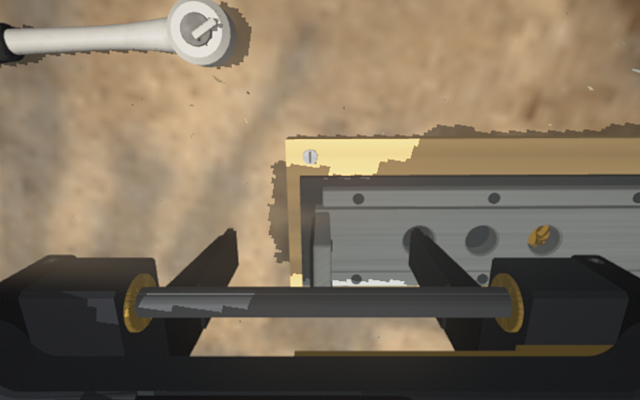

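View pics/s3.png

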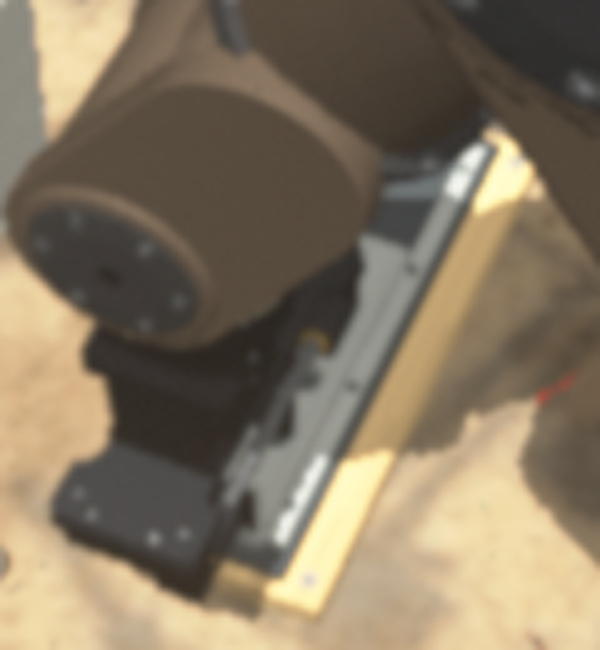

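The wrist view shows the plate at about (320,240), between the fingers. The nut is visible through the third hole at (543,238), and its slot looks diagonal. Zooming in.

```bash
python3 - <<'E'
from h import *
import pickle
c=cam("wrist"); pickle.dump(c,open("w3.pkl","wb")); crop(c,515,210,575,265,12,"w3n")
E
```

```text
(no output)
```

View pics/w3n.png

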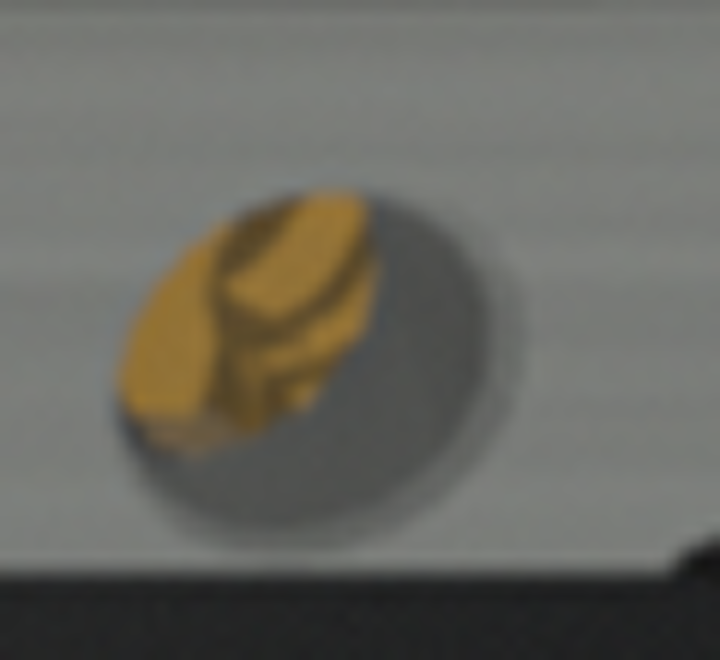

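Call:
play_rows(
  increments=[
    {"dx": 0, "dy": -1.0, "dz": 0, "rx": 0, "ry": 0, "rz": 0},
    {"dx": 0, "dy": -1.0, "dz": 0, "rx": 0, "ry": 0, "rz": 0},
    {"dx": 0, "dy": -1.0, "dz": 0, "rx": 0, "ry": 0, "rz": 0},
    {"dx": 0, "dy": -1.0, "dz": 0, "rx": 0, "ry": 0, "rz": 0},
    {"dx": 0, "dy": -1.0, "dz": 0, "rx": 0, "ry": 0, "rz": 0},
    {"dx": 0, "dy": -1.0, "dz": 0, "rx": 0, "ry": 0, "rz": 0},
    {"dx": 0, "dy": -1.0, "dz": 0, "rx": 0, "ry": 0, "rz": 0},
    {"dx": 0, "dy": -1.0, "dz": 0, "rx": 0, "ry": 0, "rz": 0},
  ],
  fingers=0,
)

```text
t: 3.92
eef_pos: [524.9, 186.5, 232.1]
tcp_rot: [-3.141, -0.001, 0.21]
ft_force: [-0.5, 0.4, -0.1]
opening: 0.5
```

Call:
play_rows(
  increments=[
    {"dx": 0, "dy": 0, "dz": 0, "rx": 0, "ry": 0, "rz": 0},
    {"dx": 0, "dy": 0, "dz": 0, "rx": 0, "ry": 0, "rz": 0},
    {"dx": 0, "dy": 0, "dz": 0, "rx": 0, "ry": 0, "rz": 0},
    {"dx": 0, "dy": 0, "dz": 0, "rx": 0, "ry": 0, "rz": 0},
    {"dx": 0, "dy": 0, "dz": 0, "rx": 0, "ry": 0, "rz": 0},
    {"dx": 0, "dy": 0, "dz": 0, "rx": 0, "ry": 0, "rz": 0},
    {"dx": 0, "dy": 0, "dz": 0, "rx": 0, "ry": 0, "rz": 0},
    {"dx": 0, "dy": 0, "dz": 0, "rx": 0, "ry": 0, "rz": 0},
  ],
  fingers=0,
)

```text
t: 4.58
eef_pos: [524.9, 186.5, 232.0]
tcp_rot: [-3.141, -0.001, 0.211]
ft_force: [0.3, -1.6, -0.8]
opening: 0.082
```

```bash
python3 - <<'E'
from h import *
print(env.state())
y=np.array([-np.sin(.214),np.cos(.214),0])
p,_=tcp(); print(rel(p-44*y,.214), rel(p-30*y,.214))
E
```

```text
{'t': 4.5833, 'joints': array([2.22656776e-01, 6.29323779e-01, 1.88126545e+00, 6.53607484e-04,
       6.29786490e-01, 1.58230699e+00]), 'qvel': array([-0.00232145, -0.0011594 ,  0.00163413,  0.0008104 ,  0.00042805,
        0.00048199]), 'tau': array([ 3.48292440e-01, -6.01387739e+01, -1.55277622e+01,  2.81771393e-01,
        1.03948015e-02,  1.23275570e-01]), 'eef_pos': array([524.94578688, 186.45359244, 232.03503449]), 'tcp_rot': array([-3.14119307e+00, -1.21231596e-03,  2.10617890e-01]), 'ft_force': array([ 0.29391791, -1.62262274, -0.75872564]), 'moment': array([-0.18202873, -0.07678228,  0.13231361]), 'opening': 0.08207594992796674}
[array([ 0.1, 44. , -0. ]), array([-0.  , -0.01, -0.03])] [array([ 0.1, 30. , -0. ]), array([-0.  , -0.01, -0.03])]
```

Call:
play_rows(
  increments=[
    {"dx": 0, "dy": 6, "dz": 0, "rx": 0, "ry": 0, "rz": 0},
    {"dx": 0, "dy": 13, "dz": 0, "rx": 0, "ry": 0, "rz": 0},
    {"dx": 0, "dy": 20, "dz": 0, "rx": 0, "ry": 0, "rz": 0},
    {"dx": 0, "dy": 27, "dz": 0, "rx": 0, "ry": 0, "rz": 0},
    {"dx": 0, "dy": 34, "dz": 0, "rx": 0, "ry": 0, "rz": 0},
    {"dx": 0, "dy": 40, "dz": 0, "rx": 0, "ry": 0, "rz": 0},
    {"dx": 0, "dy": 43, "dz": 0, "rx": 0, "ry": 0, "rz": 0},
    {"dx": 0, "dy": 43, "dz": 0, "rx": 0, "ry": 0, "rz": 0},
  ],
  fingers=0,
)

```text
t: 5.25
eef_pos: [534.2, 143.5, 232.0]
tcp_rot: [-3.142, -0.001, 0.21]
ft_force: [1.0, -2.7, 0.5]
opening: 0.083
```

Call:
play_rows(
  increments=[
    {"dx": 0, "dy": 0, "dz": 0, "rx": 0, "ry": 0, "rz": 0},
    {"dx": 0, "dy": 0, "dz": 0, "rx": 0, "ry": 0, "rz": 0},
  ],
  fingers=0,
)

```text
t: 5.42
eef_pos: [534.2, 143.3, 232.0]
tcp_rot: [3.141, -0.001, 0.21]
ft_force: [-0.0, -2.4, 0.0]
opening: 0.083
```

```bash
python3 - <<'E'
from h import *
import pickle
c=cam("wrist","w4"); pickle.dump(c,open("w4.pkl","wb")); print(env.state()["eef_pos"],env.state()["t"]); crop(c,300,180,640,290,2.3,"w4z")
E
```

```text
[534.19683578 143.40759919 232.05752389] 5.4667
```

View pics/w4z.png

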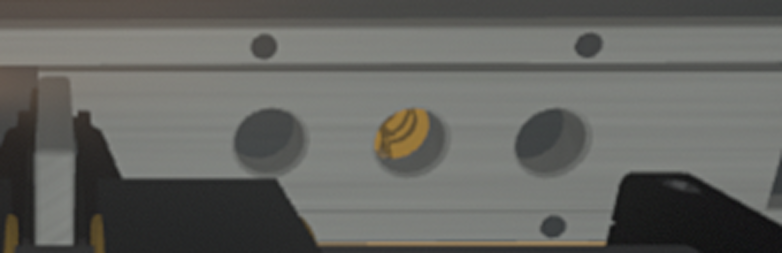

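```bash
python3 - <<'E'
from h import *
yaw=.2106
n=np.array([553.8,54.4]); q=n-78.6*np.array([np.cos(yaw),np.sin(yaw)])
print(q,rel([*q,300],yaw),rel([*q,250],yaw))
E
```

```text
[476.93661491  37.96893089] [array([-77.9,  91.2, -68. ]), array([ 0.  , -0.01, -0.01])] [array([-78. ,  91.2, -18. ]), array([ 0.  , -0.01, -0.01])]
```

Call:
play_rows(
  increments=[
    {"dx": 0, "dy": 0, "dz": 0, "rx": 0, "ry": 0, "rz": 0},
    {"dx": 0, "dy": 0, "dz": 0, "rx": 0, "ry": 0, "rz": 0},
    {"dx": 0, "dy": 0, "dz": 0, "rx": 0, "ry": 0, "rz": 0},
    {"dx": 0, "dy": 0, "dz": 0, "rx": 0, "ry": 0, "rz": 0},
    {"dx": 0, "dy": 0, "dz": -20, "rx": 0, "ry": 0, "rz": 0},
    {"dx": 0, "dy": 0, "dz": -45, "rx": 0, "ry": 0, "rz": 0},
    {"dx": 0, "dy": 0, "dz": -70, "rx": 0, "ry": 0, "rz": 0},
    {"dx": 0, "dy": 0, "dz": -70, "rx": 0, "ry": 0, "rz": 0},
  ],
  fingers=1,
)

```text
t: 6.13
eef_pos: [534.7, 143.6, 306.0]
tcp_rot: [3.141, -0.007, 0.21]
ft_force: [0.1, -0.3, 0.9]
opening: 0.586
```

Call:
play_rows(
  increments=[
    {"dx": -25, "dy": 30, "dz": 0, "rx": 0, "ry": 0, "rz": 0},
    {"dx": -50, "dy": 60, "dz": 0, "rx": 0, "ry": 0, "rz": 0},
    {"dx": -75, "dy": 90, "dz": 10, "rx": 0, "ry": 0, "rz": 0},
    {"dx": -78, "dy": 91, "dz": 35, "rx": 0, "ry": 0, "rz": 0},
    {"dx": -78, "dy": 91, "dz": 55, "rx": 0, "ry": 0, "rz": 0},
    {"dx": -78, "dy": 91, "dz": 55, "rx": 0, "ry": 0, "rz": 0},
    {"dx": -78, "dy": 91, "dz": 55, "rx": 0, "ry": 0, "rz": 0},
  ],
  fingers=1,
)

```text
t: 6.72
eef_pos: [477.8, 38.4, 250.0]
tcp_rot: [-3.142, -0.005, 0.21]
ft_force: [-0.4, -0.2, 0.3]
opening: 0.994
```

```bash
python3 - <<'E'
from h import *
import pickle
c=cam("wrist","w5"); pickle.dump(c,open("w5.pkl","wb")); print(env.state()["eef_pos"],env.state()["t"]); 
u,v=proj(c,[553.8,54.4,25]).round().astype(int); print(u,v); crop(c,u-32,v-28,u+32,v+28,12,"w5z")
E
```

```text
[478.06178095  38.61863948 250.78209793] 6.7667
325 104
```

View pics/w5.png

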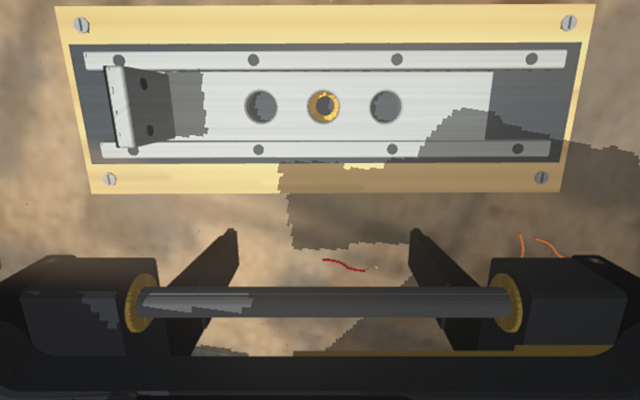

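View pics/w5z.png

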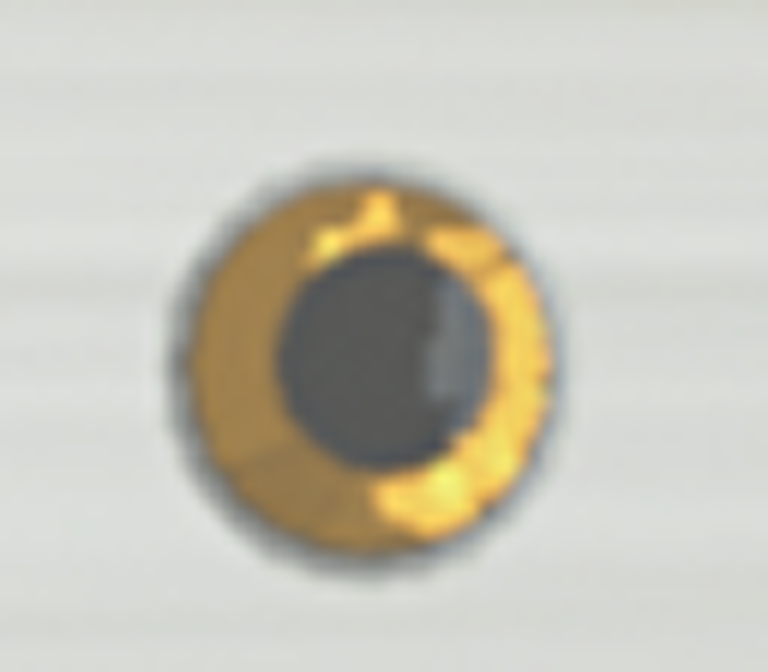

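```bash
python3 - <<'E'
from h import *
import pickle
c=pickle.load(open("w5.pkl","rb"))
f=lambda u,v:(u/12+325-32,v/12+104-28)
h=onz(c,*f(365,365),31); n=onz(c,*f(385,358),19); print("hole",h,"nut",n)
y=np.array([-np.sin(.214),np.cos(.214),0]); x=np.array([np.cos(.214),np.sin(.214),0]); print((n-h)@x,(n-h)@y)
im=c["image"][88:132,303:347,::-1]
im=cv2.resize(im,None,fx=16,fy=16,interpolation=cv2.INTER_LANCZOS4)
g=im[:,:,1]; g=cv2.createCLAHE(4,(4,4)).apply(g); cv2.imwrite("pics/w5c.png",g)
E
```

```text
hole [552.44451982  55.32858604  31.        ] nut [552.87460374  54.37864392  19.        ]
0.21853384932747014 -1.019610299793449
```

View pics/w5c.png

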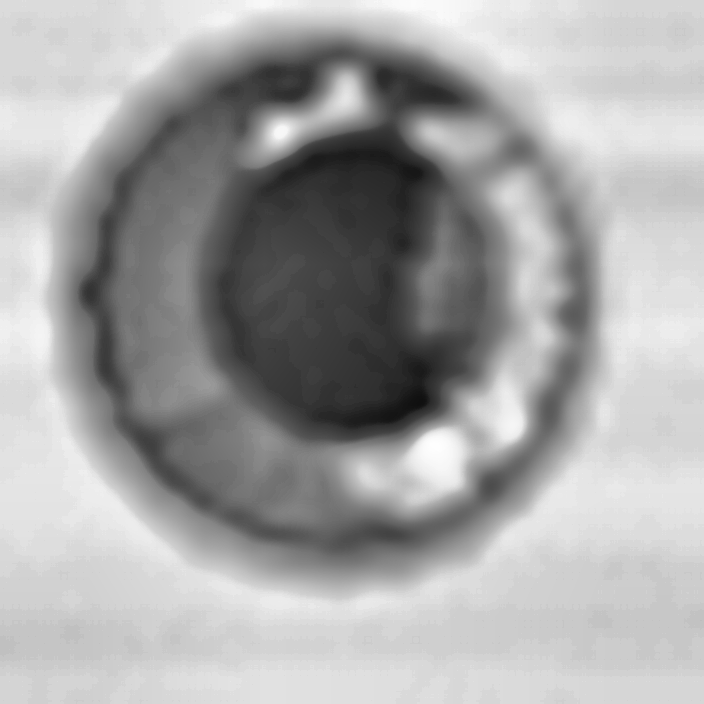

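```bash
python3 - <<'E'
from h import *
import pickle
c=pickle.load(open("w5.pkl","rb"))
k=8
im=cv2.resize(c["image"][70:140,290:360],None,fx=k,fy=k,interpolation=cv2.INTER_CUBIC).astype(int)
hsv=cv2.cvtColor(im.clip(0,255).astype(np.uint8),cv2.COLOR_RGB2HSV)
def fit(m,name,z):
    cs,_=cv2.findContours(m.astype(np.uint8),cv2.RETR_EXTERNAL,cv2.CHAIN_APPROX_NONE)
    q=max(cs,key=cv2.contourArea); hull=cv2.convexHull(q)
    (a,b),ax,ang=cv2.fitEllipse(q); (ca,cb),r=cv2.minEnclosingCircle(q)
    u,v=(a+.5)/k-.5+290,(b+.5)/k-.5+70
    p=onz(c,u,v,z); e=onz(c,u+ax[0]/k/2,v,z); print(name,(u,v),np.array(ax)/k,p,"diam",2*np.linalg.norm(e-p)); return p
g=im.sum(2)/3
for th in (150,170,190): h=fit((g<th)|(hsv[...,1]>90),"hole",31)
for th in (60,80,100):
    br=(hsv[...,1]>th)
    cs,_=cv2.findContours(br.astype(np.uint8),cv2.RETR_CCOMP,cv2.CHAIN_APPROX_NONE)
    fill=np.zeros(br.shape,np.uint8); cv2.drawContours(fill,[max(cs,key=cv2.contourArea)],-1,1,-1)
    fit(fill,"brass outer",21)
    n=fit((fill>0)&~br,"bore",19)
y=np.array([-np.sin(.214),np.cos(.214),0]); x=np.array([np.cos(.214),np.sin(.214),0]); print((n-h)@x,(n-h)@y)
E
```

```text
hole (322.6544876098633, 106.5713996887207) [30.9709301  32.44966507] [552.26871804  55.74000052  31.        ] diam 17.84089435848528
hole (322.66564178466797, 106.67060470581055) [32.06896591 33.62537003] [552.21609094  55.72221778  31.        ] diam 18.474831486253876
hole (322.86244201660156, 106.58116912841797) [33.49226379 34.8105011 ] [552.28841086  55.62170977  31.        ] diam 19.293392905477038
brass outer (323.42041015625, 106.23163223266602) [30.02361298 30.71219635] [552.45198303  55.32652048  21.        ] diam 18.15709648073665
bore (324.5581398010254, 105.43648910522461) [17.45136261 18.17356491] [553.03613161  54.74117766  19.        ] diam 10.64810481516381
brass outer (323.4493522644043, 106.23251724243164) [29.62800407 30.30485153] [552.4551316   55.30929449  21.        ] diam 17.917865685499354
bore (324.51736068725586, 105.44247436523438) [17.83575439 18.57830811] [553.02749328  54.76477247  19.        ] diam 10.882693172858675
brass outer (323.4939308166504, 106.23489379882812) [29.17884445 29.87798691] [552.45940275  55.28263817  21.        ] diam 17.646269392465605
bore (324.4492950439453, 105.45922088623047) [18.32909775 19.06746292] [553.00918634  54.80332145  19.        ] diam 11.183856020691827
0.5305326452926578 -0.952791604377339
```

The bar hole and nut bore agree to about 0.7 mm along the bar; the rest is calibration bias. The pinch puts the hole at y≈54.5, against 55.5 from the camera. The slot appears to run about −0.7 rad from jig x. Next I turn the tool half a turn, which leaves room in the last joint for screwing and gives a second view that cancels the bias, and go to the screw.

Call:
play_rows(
  increments=[
    {"dx": -2, "dy": 10, "dz": -25, "rx": 0, "ry": 0, "rz": -1.1},
    {"dx": -6, "dy": 40, "dz": -50, "rx": 0, "ry": 0, "rz": -2.2},
    {"dx": -12, "dy": 76, "dz": -70, "rx": 0, "ry": 0, "rz": -3.3},
    {"dx": -18, "dy": 114, "dz": -80, "rx": 0, "ry": 0, "rz": -4.4},
    {"dx": -24, "dy": 152, "dz": -80, "rx": 0, "ry": 0, "rz": -5.5},
    {"dx": -30, "dy": 190, "dz": -80, "rx": 0, "ry": 0, "rz": -6.6},
    {"dx": -36, "dy": 228, "dz": -80, "rx": 0, "ry": 0, "rz": -7.7},
    {"dx": -42, "dy": 266, "dz": -80, "rx": 0, "ry": 0, "rz": -8.8},
  ],
  fingers=1,
)

```text
t: 7.43
eef_pos: [492.0, -228.9, 332.3]
tcp_rot: [3.134, -0.004, 1.132]
ft_force: [1.2, -0.1, -0.8]
opening: 0.998
```

Call:
play_rows(
  increments=[
    {"dx": 0, "dy": 0, "dz": 0, "rx": 0, "ry": 0, "rz": -1.1},
    {"dx": 0, "dy": 0, "dz": 0, "rx": 0, "ry": 0, "rz": -2.2},
    {"dx": 0, "dy": 0, "dz": 0, "rx": 0, "ry": 0, "rz": -3.3},
    {"dx": 0, "dy": 0, "dz": 0, "rx": 0, "ry": 0, "rz": -4.4},
    {"dx": 0, "dy": 0, "dz": 0, "rx": 0, "ry": 0, "rz": -5.5},
    {"dx": 0, "dy": 0, "dz": 0, "rx": 0, "ry": 0, "rz": -6.6},
    {"dx": 0, "dy": 0, "dz": 0, "rx": 0, "ry": 0, "rz": -7.7},
    {"dx": 0, "dy": 0, "dz": 0, "rx": 0, "ry": 0, "rz": -8.8},
  ],
  fingers=1,
)

```text
t: 8.1
eef_pos: [492.3, -228.4, 333.8]
tcp_rot: [3.133, 0.006, 2.06]
ft_force: [-0.2, 0.1, 0.6]
opening: 0.998
```

```bash
python3 - <<'E'
from h import *
print(env.state()["joints"],rel([497,-309,330],.25+np.pi))
E
```

```text
[-0.55674202  0.46078944  1.84192461  0.00616272  0.82952282 -1.05007773] [array([-73.4, -33.8,   3.9]), array([  0.03,   0.1 , -12.72])]
```

Call:
play_rows(
  increments=[
    {"dx": -15, "dy": -7, "dz": 4, "rx": 0, "ry": 0, "rz": -1.1},
    {"dx": -30, "dy": -14, "dz": 4, "rx": 0, "ry": 0, "rz": -2.2},
    {"dx": -45, "dy": -21, "dz": 4, "rx": 0, "ry": 0, "rz": -3.3},
    {"dx": -60, "dy": -28, "dz": 4, "rx": 0, "ry": 0, "rz": -4.4},
    {"dx": -73, "dy": -34, "dz": 4, "rx": 0, "ry": 0, "rz": -5.5},
    {"dx": -73, "dy": -34, "dz": 4, "rx": 0, "ry": 0, "rz": -6.6},
    {"dx": -73, "dy": -34, "dz": 4, "rx": 0, "ry": 0, "rz": -7.7},
    {"dx": -73, "dy": -34, "dz": 4, "rx": 0, "ry": 0, "rz": -8.8},
  ],
  fingers=1,
)

```text
t: 8.77
eef_pos: [497.0, -308.6, 331.3]
tcp_rot: [-3.141, 0.012, 2.988]
ft_force: [0.0, -0.1, -0.3]
opening: 0.997
```

Call:
play_rows(
  increments=[
    {"dx": 0, "dy": 0, "dz": 0, "rx": 0, "ry": 0, "rz": -1.1},
    {"dx": 0, "dy": 0, "dz": 0, "rx": 0, "ry": 0, "rz": -2.2},
    {"dx": 0, "dy": 0, "dz": 0, "rx": 0, "ry": 0, "rz": -3.3},
    {"dx": 0, "dy": 0, "dz": 0, "rx": 0, "ry": 0, "rz": -3.9},
    {"dx": 0, "dy": 0, "dz": 0, "rx": 0, "ry": 0, "rz": -3.9},
    {"dx": 0, "dy": 0, "dz": 0, "rx": 0, "ry": 0, "rz": -3.9},
  ],
  fingers=1,
)

```text
t: 9.27
eef_pos: [497.2, -308.2, 332.4]
tcp_rot: [-3.136, 0.012, -2.889]
ft_force: [0.3, -0.7, -0.1]
opening: 0.998
```

```bash
python3 - <<'E'
from h import *
import pickle
c=cam("wrist","w6"); pickle.dump(c,open("w6.pkl","wb")); s=env.state(); print(s["eef_pos"],s["tcp_rot"],s["joints"],s["t"]); 
u,v=proj(c,[497,-309,68]).round().astype(int); print(u,v); crop(c,max(u-60,0),max(0,v-50),u+60,v+50,6,"w6z"); print(u-60,v-50)
E
```

```text
[ 497.17844388 -308.23515709  332.17179363] [-3.13586215  0.01140171 -2.88888103] [-0.66865725  0.51534305  1.74028624  0.00731847  0.87451749 -2.49679424] 9.3167
323 202
263 152
```

View pics/w6z.png

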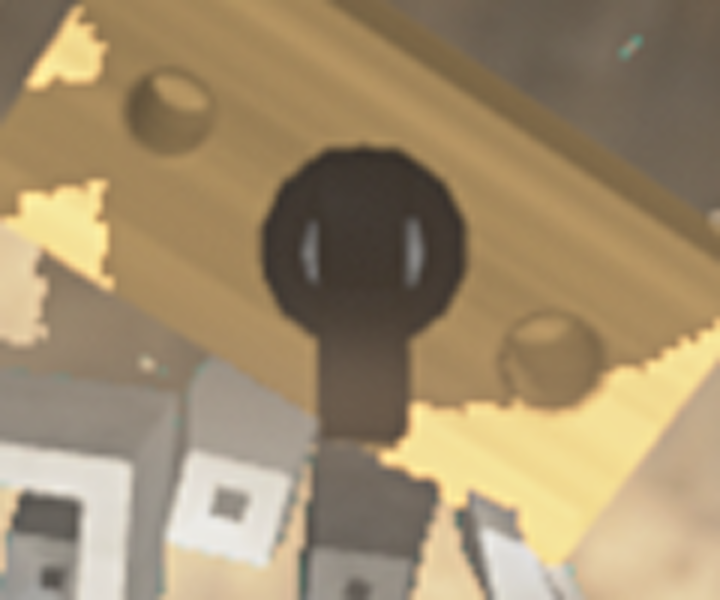

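```bash
python3 - <<'E'
from h import *
import pickle
a=pickle.load(open("w1.pkl","rb"));b=pickle.load(open("w6.pkl","rb"))
f=lambda u,v:(u/5.5+230,v/5.5+80); g=lambda u,v:(u/6+263,v/6+152)
p=onz(a,*f(379,350),40);q=onz(b,*g(364,247),40);print(p,q,(p+q)/2,tri([(a,*f(379,350)),(b,*g(364,247))]))
t=cam("top")
print("r",np.linalg.norm(onz(b,*g(264,247),40)-q))
m=(p+q)/2
yaw=.2525+np.pi
print(rel([m[0],m[1],260],yaw),rel([m[0],m[1],231],yaw))
E
```

```text
[ 498.63416982 -309.05650311   40.        ] [ 498.25346394 -307.99003496   40.        ] [ 498.44381688 -308.52326903   40.        ] (array([ 498.4941291 , -308.47999005,   39.22979283]), [np.float64(0.570036071616507), np.float64(0.6404500345242712)])
r 14.092872492884814
[array([-0.4, -0.1, 72. ]), array([-0.05,  0.11,  0.  ])] [array([-1.00e-01,  0.00e+00,  1.01e+02]), array([-0.05,  0.11,  0.  ])]
```

Call:
play_rows(
  increments=[
    {"dx": 0, "dy": 0, "dz": 25, "rx": -0.05, "ry": 0.1, "rz": 0},
    {"dx": 0, "dy": 0, "dz": 50, "rx": -0.05, "ry": 0.1, "rz": 0},
    {"dx": 0, "dy": 0, "dz": 70, "rx": -0.05, "ry": 0.1, "rz": 0},
    {"dx": 0, "dy": 0, "dz": 85, "rx": -0.05, "ry": 0.1, "rz": 0},
    {"dx": 0, "dy": 0, "dz": 92, "rx": -0.05, "ry": 0.1, "rz": 0},
    {"dx": 0, "dy": 0, "dz": 92, "rx": -0.05, "ry": 0.1, "rz": 0},
  ],
  fingers=1,
)

```text
t: 9.87
eef_pos: [498.2, -308.4, 238.8]
tcp_rot: [3.14, -0.001, -2.89]
ft_force: [0.0, 1.1, 0.4]
opening: 1.001
```

```bash
python3 - <<'E'
from h import *
s=env.state(); print(s["eef_pos"],s["tcp_rot"],rel([498.45,-308.5,232.5],.2525+np.pi))
c=cam("wrist","w7")
E
```

```text
[ 498.19523312 -308.44436084  238.78630806] [ 3.14008293e+00 -6.24317789e-04 -2.88973861e+00] [array([-0.2, -0.1,  6.3]), array([ 0.01, -0.01, -0.01])]
```

View pics/w7.png

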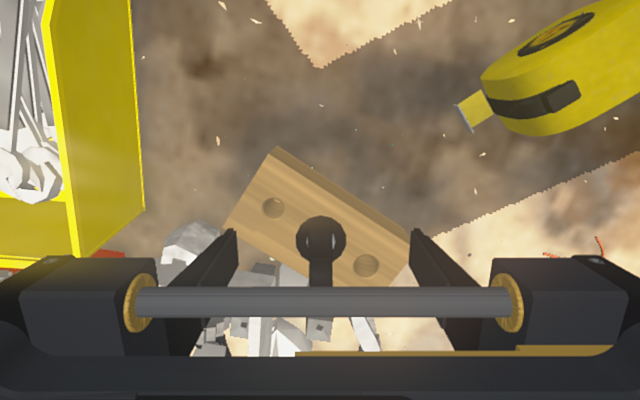

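The wing sits centred between the fingers at (322,245), and the finger paths look clear. Down 6 mm and close.

Call:
play_rows(
  increments=[
    {"dx": 0, "dy": 0, "dz": 3, "rx": 0, "ry": 0, "rz": 0},
    {"dx": 0, "dy": 0, "dz": 6, "rx": 0, "ry": 0, "rz": 0},
    {"dx": 0, "dy": 0, "dz": 6, "rx": 0, "ry": 0, "rz": 0},
    {"dx": 0, "dy": 0, "dz": 6, "rx": 0, "ry": 0, "rz": 0},
    {"dx": 0, "dy": 0, "dz": 6, "rx": 0, "ry": 0, "rz": 0},
    {"dx": 0, "dy": 0, "dz": 6, "rx": 0, "ry": 0, "rz": 0},
    {"dx": 0, "dy": 0, "dz": 6, "rx": 0, "ry": 0, "rz": 0},
    {"dx": 0, "dy": 0, "dz": 6, "rx": 0, "ry": 0, "rz": 0},
  ],
  fingers=0,
)

```text
t: 10.58
eef_pos: [498.4, -308.6, 234.0]
tcp_rot: [3.141, 0.0, -2.889]
ft_force: [0.7, 0.0, 0.8]
opening: 0.498
```

Call:
play_rows(
  increments=[
    {"dx": 0, "dy": 0, "dz": 0, "rx": 0, "ry": 0, "rz": 0},
    {"dx": 0, "dy": 0, "dz": 0, "rx": 0, "ry": 0, "rz": 0},
    {"dx": 0, "dy": 0, "dz": 0, "rx": 0, "ry": 0, "rz": 0},
    {"dx": 0, "dy": 0, "dz": 0, "rx": 0, "ry": 0, "rz": 0},
    {"dx": 0, "dy": 0, "dz": 0, "rx": 0, "ry": 0, "rz": 0},
    {"dx": 0, "dy": 0, "dz": 0, "rx": 0, "ry": 0, "rz": 0},
    {"dx": 0, "dy": 0, "dz": 0, "rx": 0, "ry": 0, "rz": 0},
    {"dx": 0, "dy": 0, "dz": 0, "rx": 0, "ry": 0, "rz": 0},
  ],
  fingers=0,
)

```text
t: 11.25
eef_pos: [498.4, -308.6, 234.0]
tcp_rot: [3.141, 0.0, -2.889]
ft_force: [-0.5, -0.5, 0.1]
opening: 0.121
```

Call:
play_rows(
  increments=[
    {"dx": 0, "dy": 0, "dz": -10, "rx": 0, "ry": 0, "rz": 0},
    {"dx": 0, "dy": 0, "dz": -30, "rx": 0, "ry": 0, "rz": 0},
    {"dx": 0, "dy": 0, "dz": -55, "rx": 0, "ry": 0, "rz": 0},
    {"dx": 0, "dy": 0, "dz": -75, "rx": 0, "ry": 0, "rz": 0},
    {"dx": 0, "dy": 0, "dz": -80, "rx": 0, "ry": 0, "rz": 0},
    {"dx": 0, "dy": 0, "dz": -80, "rx": 0, "ry": 0, "rz": 0},
  ],
  fingers=0,
)

```text
t: 11.75
eef_pos: [498.3, -308.6, 315.7]
tcp_rot: [-3.139, 0.002, -2.889]
ft_force: [-1.0, 0.0, -2.3]
opening: 0.124
```

```bash
python3 - <<'E'
from h import *
import pickle
s=env.state(); print(s["eef_pos"],s["tcp_rot"],s["joints"].round(3),s["ft_force"])
c=cam("wrist","w8"); pickle.dump(c,open("w8.pkl","wb")); crop(c,262,190,382,290,6,"w8z")
# second view position: camera over nut
yaw=.214+np.pi
n=np.array([553.,54.5]); q=n-78.6*np.array([np.cos(yaw),np.sin(yaw)])
print(q,rel([*q,310],yaw))
E
```

```text
[ 498.34611948 -308.57730043  315.66413825] [-3.13938622e+00  2.23259468e-03 -2.88941628e+00] [-6.670e-01  5.390e-01  1.750e+00  1.000e-03  8.490e-01 -2.491e+00] [-0.96794883  0.01355916 -2.32473752]
[629.80707529  71.19230915] [array([-222.2,  334.8,    4.3]), array([-0.  ,  0.01,  0.36])]
```

View pics/w8z.png

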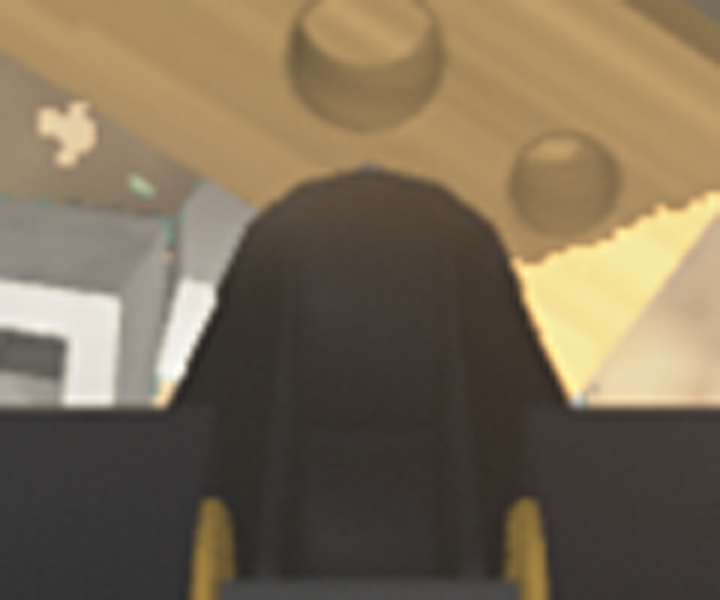

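Call:
play_rows(
  increments=[
    {"dx": -20, "dy": 33, "dz": 0, "rx": 0, "ry": 0, "rz": 0},
    {"dx": -42, "dy": 66, "dz": 0, "rx": 0, "ry": 0, "rz": 0.1},
    {"dx": -65, "dy": 99, "dz": 0, "rx": 0, "ry": 0, "rz": 0.2},
    {"dx": -87, "dy": 132, "dz": 0, "rx": 0, "ry": 0, "rz": 0.3},
    {"dx": -110, "dy": 165, "dz": 0, "rx": 0, "ry": 0, "rz": 0.36},
    {"dx": -132, "dy": 198, "dz": 0, "rx": 0, "ry": 0, "rz": 0.36},
    {"dx": -155, "dy": 232, "dz": 0, "rx": 0, "ry": 0, "rz": 0.36},
    {"dx": -177, "dy": 266, "dz": 0, "rx": 0, "ry": 0, "rz": 0.36},
  ],
  fingers=0,
)

```text
t: 12.47
eef_pos: [603.4, -4.7, 312.6]
tcp_rot: [3.141, -0.001, -2.927]
ft_force: [0.8, -0.7, -1.4]
opening: 0.127
```

```bash
python3 - <<'E'
from h import *
s=env.state(); print(s["t"],rel([629.8,71.2,270],.214+np.pi))
E
```

```text
12.4667 [array([-42. ,  68.6,  42.6]), array([ 0.  , -0.01,  0.  ])]
```

Call:
play_rows(
  increments=[
    {"dx": -18, "dy": 28, "dz": 5, "rx": 0, "ry": 0, "rz": 0},
    {"dx": -34, "dy": 55, "dz": 15, "rx": 0, "ry": 0, "rz": 0},
    {"dx": -42, "dy": 68.5, "dz": 30, "rx": 0, "ry": 0, "rz": 0},
    {"dx": -42, "dy": 68.5, "dz": 42, "rx": 0, "ry": 0, "rz": 0},
    {"dx": -42, "dy": 68.5, "dz": 42, "rx": 0, "ry": 0, "rz": 0},
    {"dx": -42, "dy": 68.5, "dz": 42, "rx": 0, "ry": 0, "rz": 0},
  ],
  fingers=0,
)

```text
t: 12.97
eef_pos: [629.5, 70.5, 269.1]
tcp_rot: [3.141, -0.005, -2.927]
ft_force: [-0.2, -0.2, -1.1]
opening: 0.123
```

```bash
cat > meas.py <<'E'
from h import *
import pickle
def meas(c,u0,v0,k=8,w=35):
    u0,v0=int(u0),int(v0)
    im=cv2.resize(c["image"][v0-w:v0+w,u0-w:u0+w],None,fx=k,fy=k,interpolation=cv2.INTER_CUBIC)
    hsv=cv2.cvtColor(im,cv2.COLOR_RGB2HSV)
    def fit(m,z):
        cs,_=cv2.findContours(m.astype(np.uint8),cv2.RETR_EXTERNAL,cv2.CHAIN_APPROX_NONE)
        q=max(cs,key=cv2.contourArea);(a,b),ax,_=cv2.fitEllipse(q)
        p=onz(c,(a+.5)/k-.5+u0-w,(b+.5)/k-.5+v0-w,z); return p.round(2),np.round(np.array(ax)/k,1)
    br=hsv[...,1]>80
    cs,_=cv2.findContours(br.astype(np.uint8),cv2.RETR_CCOMP,cv2.CHAIN_APPROX_NONE)
    fill=np.zeros(br.shape,np.uint8); cv2.drawContours(fill,[max(cs,key=cv2.contourArea)],-1,1,-1)
    g=im.mean(2); print("hole31",fit((g<.75*np.percentile(g,80))|br,31)); print("rim21",fit(fill,21)); print("bore19",fit((fill>0)&~br,19))
E
python3 - <<'E'
from meas import *
c=cam("wrist","w9"); pickle.dump(c,open("w9.pkl","wb")); s=env.state(); print(s["t"],s["eef_pos"],s["tcp_rot"])
u,v=proj(c,[553,54.5,25]); print(u,v); u,v=int(u),int(v); crop(c,u-32,v-28,u+32,v+28,12,"w9z"); meas(c,u,v)
E
```

```text
13.0167 [629.72267716  70.10952088 270.08289467] [ 3.14112069e+00 -2.78513622e-03 -2.92824119e+00]
321.96262530900066 101.51072385510666
hole31 (array([551.9 ,  55.69,  31.  ]), array([28.9, 30.5]))
rim21 (array([552.23,  55.27,  21.  ]), array([27.3, 28. ]))
bore19 (array([552.92,  54.78,  19.  ]), array([16.4, 17.1]))
```

View pics/w9.png

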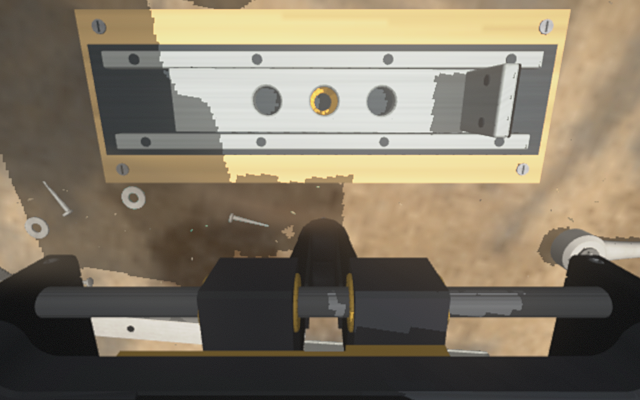

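View pics/w9z.png

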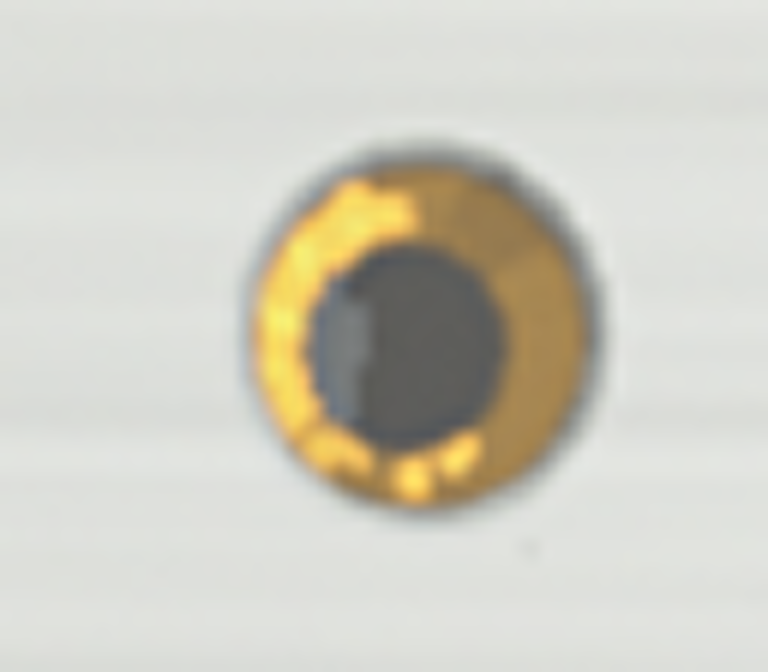

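Both opposite views agree: nut bore at (553.0,54.8), hole centre at about (552.2,55.5), and slot about −0.7 rad from jig x. I'll insert at the hole centre with the pin turned −0.3 rad, clear of the slot, then ease over to the nut.

```bash
python3 - <<'E'
from h import *
print(rel([552.3,55.3,264],3.056))
E
```

```text
[array([78.8,  1.9,  6.3]), array([ 0.  , -0.03,  2.85])]
```

Call:
play_rows(
  increments=[
    {"dx": 20, "dy": 0.5, "dz": 0, "rx": 0, "ry": 0, "rz": 0.8},
    {"dx": 45, "dy": 1, "dz": 0, "rx": 0, "ry": 0, "rz": 1.6},
    {"dx": 68, "dy": 1.6, "dz": 0, "rx": 0, "ry": 0, "rz": 2.4},
    {"dx": 78.8, "dy": 1.9, "dz": 3, "rx": 0, "ry": 0, "rz": 2.85},
    {"dx": 78.8, "dy": 1.9, "dz": 6, "rx": 0, "ry": 0, "rz": 2.85},
    {"dx": 78.8, "dy": 1.9, "dz": 6, "rx": 0, "ry": 0, "rz": 2.85},
    {"dx": 78.8, "dy": 1.9, "dz": 6, "rx": 0, "ry": 0, "rz": 2.85},
  ],
  fingers=0,
)

```text
t: 13.6
eef_pos: [553.1, 54.7, 264.8]
tcp_rot: [-3.141, -0.001, 3.057]
ft_force: [-0.2, 0.2, -0.6]
opening: 0.125
```

```bash
python3 - <<'E'
from h import *
s=env.state(); print(s["t"],s["eef_pos"],s["tcp_rot"],s["ft_force"],rel([552.3,55.3,264],3.056))
c=cam("scene","s10"); u,v=proj(c,[552,55,40]).astype(int); crop(c,u-40,v-50,u+40,v+40,8,"s10z"); print(u,v,proj(c,[552.3,55.4,31]),proj(c,[552.3,55.4,s["eef_pos"][2]-227]))
t=cam("wrist","w10"); 
E
```

```text
13.6 [553.08874807  54.69828555 264.8143862 ] [-3.14133374e+00 -1.29440996e-03  3.05707593e+00] [-0.19834357  0.24940032 -0.55977589] [array([0.8, 0.5, 0.8]), array([-0.  , -0.01,  0.01])]
306 219 [306.83482186 221.25045568] [306.80509793 219.71926565]
```

View pics/s10z.png

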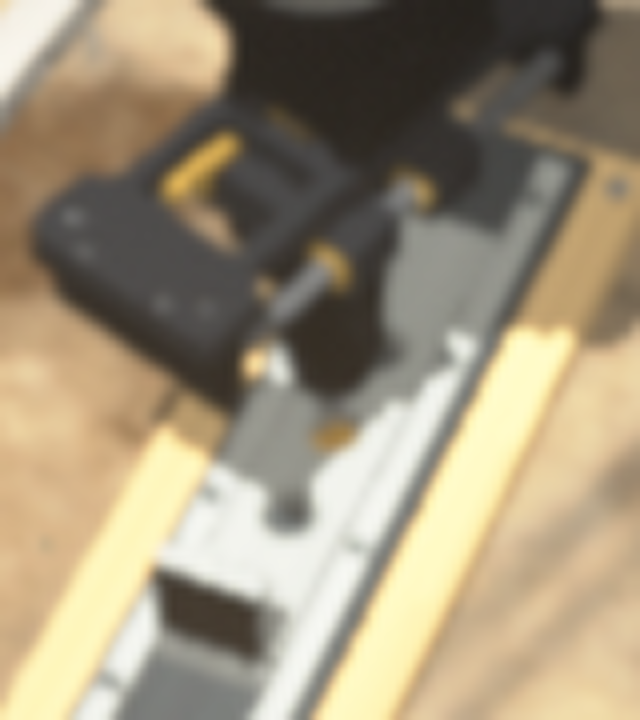

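View pics/w10.png

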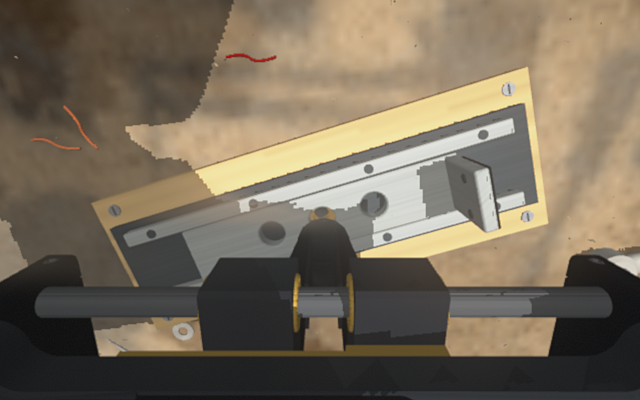

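Call:
play_rows(
  increments=[
    {"dx": 0.8, "dy": 0.5, "dz": 4, "rx": 0, "ry": 0, "rz": 0},
    {"dx": 0.8, "dy": 0.5, "dz": 8, "rx": 0, "ry": 0, "rz": 0},
    {"dx": 0.8, "dy": 0.5, "dz": 11, "rx": 0, "ry": 0, "rz": 0},
    {"dx": 0.8, "dy": 0.5, "dz": 13, "rx": 0, "ry": 0, "rz": 0},
    {"dx": 0.8, "dy": 0.5, "dz": 15, "rx": 0, "ry": 0, "rz": 0},
    {"dx": 0.8, "dy": 0.5, "dz": 16, "rx": 0, "ry": 0, "rz": 0},
    {"dx": 0.8, "dy": 0.5, "dz": 16, "rx": 0, "ry": 0, "rz": 0},
  ],
  fingers=0,
)

```text
t: 14.28
eef_pos: [552.2, 55.6, 248.3]
tcp_rot: [-3.141, -0.002, 3.057]
ft_force: [0.4, -0.5, -1.4]
opening: 0.121
```

```bash
python3 - <<'E'
from h import *
s=env.state(); print(s["t"],s["eef_pos"],s["tcp_rot"],s["ft_force"],s["moment"],rel([553,54.8,243],3.056))
E
```

```text
14.2833 [552.24350403  55.62655639 248.27311965] [-3.14126636e+00 -2.16998070e-03  3.05722309e+00] [ 0.41176749 -0.49644487 -1.38854779] [ 0.08519271 -0.1521202   0.00703065] [array([-0.8, -0.8,  5.3]), array([-0.  , -0.02,  0.01])]
```

Call:
play_rows(
  increments=[
    {"dx": -0.3, "dy": -0.3, "dz": 1, "rx": 0, "ry": 0, "rz": 0},
    {"dx": -0.6, "dy": -0.6, "dz": 2, "rx": 0, "ry": 0, "rz": 0},
    {"dx": -0.8, "dy": -0.8, "dz": 3, "rx": 0, "ry": 0, "rz": 0},
    {"dx": -0.8, "dy": -0.8, "dz": 4, "rx": 0, "ry": 0, "rz": 0},
    {"dx": -0.8, "dy": -0.8, "dz": 5, "rx": 0, "ry": 0, "rz": 0},
    {"dx": -0.8, "dy": -0.8, "dz": 5, "rx": 0, "ry": 0, "rz": 0},
  ],
  fingers=0,
)

```text
t: 14.78
eef_pos: [552.9, 54.8, 243.1]
tcp_rot: [-3.141, -0.002, 3.057]
ft_force: [0.4, 0.3, -1.8]
opening: 0.127
```

```bash
python3 - <<'E'
from h import *
s=env.state(); print(s["t"],s["eef_pos"],s["tcp_rot"],s["ft_force"],s["moment"],rel([553,54.8,243],3.056))
E
```

```text
14.7833 [552.94186927  54.75385301 243.06713778] [-3.14124127e+00 -2.46118215e-03  3.05719031e+00] [ 0.37940939  0.32961271 -1.82215054] [ 0.02126123 -0.13212479 -0.06052061] [array([-0.1,  0.1,  0.1]), array([-0.  , -0.02,  0.01])]
```

Call:
play_rows(
  increments=[
    {"dx": 0, "dy": 0, "dz": 1, "rx": 0, "ry": 0, "rz": 0},
    {"dx": 0, "dy": 0, "dz": 2, "rx": 0, "ry": 0, "rz": 0},
    {"dx": 0, "dy": 0, "dz": 3, "rx": 0, "ry": 0, "rz": 0},
    {"dx": 0, "dy": 0, "dz": 3.7, "rx": 0, "ry": 0, "rz": 0},
    {"dx": 0, "dy": 0, "dz": 3.7, "rx": 0, "ry": 0, "rz": 0},
  ],
  fingers=0,
)

```text
t: 15.2
eef_pos: [553.0, 54.7, 239.3]
tcp_rot: [-3.141, -0.002, 3.057]
ft_force: [-0.2, -1.1, 0.1]
opening: 0.127
```

Call:
play_rows(
  increments=[
    {"dx": 0, "dy": 0, "dz": 0.5, "rx": 0, "ry": 0, "rz": 0},
    {"dx": 0, "dy": 0, "dz": 0.8, "rx": 0, "ry": 0, "rz": 0},
    {"dx": 0, "dy": 0, "dz": 0.8, "rx": 0, "ry": 0, "rz": 0},
  ],
  fingers=0,
)

```text
t: 15.45
eef_pos: [553.1, 54.6, 238.5]
tcp_rot: [-3.141, -0.002, 3.057]
ft_force: [0.3, -2.1, -0.6]
opening: 0.124
```

```bash
python3 - <<'E'
from h import *
s=env.state(); print(s["t"],s["eef_pos"],s["tcp_rot"],s["ft_force"],s["moment"])
E
```

```text
15.45 [553.05695835  54.64871349 238.50552134] [-3.14107184e+00 -2.00471077e-03  3.05729997e+00] [ 0.31395151 -2.10796636 -0.61049189] [-0.30829155 -0.2746172  -0.01834557]
```

Call:
play_rows(
  increments=[
    {"dx": 0, "dy": -0.4, "dz": 0, "rx": 0, "ry": 0, "rz": 0},
    {"dx": 0, "dy": -0.4, "dz": 0.4, "rx": 0, "ry": 0, "rz": 0},
    {"dx": 0, "dy": -0.4, "dz": 0.8, "rx": 0, "ry": 0, "rz": 0},
    {"dx": 0, "dy": -0.4, "dz": 0.8, "rx": 0, "ry": 0, "rz": 0},
  ],
  fingers=0,
)

```text
t: 15.78
eef_pos: [553.0, 54.2, 237.6]
tcp_rot: [-3.141, -0.002, 3.057]
ft_force: [0.4, -0.6, -0.8]
opening: 0.126
```

```bash
python3 - <<'E'
from h import *
s=env.state(); print(s["t"],s["eef_pos"],s["tcp_rot"],s["ft_force"],s["moment"])
E
```

```text
15.7833 [552.96585698  54.24807847 237.59906815] [-3.14113278e+00 -2.24311693e-03  3.05719566e+00] [ 0.39347422 -0.56091595 -0.84066946] [ 0.05659917 -0.18441161  0.03800333]
```

Call:
play_rows(
  increments=[
    {"dx": 0, "dy": 0, "dz": 0.4, "rx": 0, "ry": 0, "rz": 0},
    {"dx": 0, "dy": 0, "dz": 0.8, "rx": 0, "ry": 0, "rz": 0},
    {"dx": 0, "dy": 0, "dz": 0.8, "rx": 0, "ry": 0, "rz": 0},
  ],
  fingers=0,
)

```text
t: 16.03
eef_pos: [552.9, 54.3, 236.7]
tcp_rot: [-3.141, -0.002, 3.057]
ft_force: [-0.1, -0.1, -0.8]
opening: 0.129
```

Call:
play_rows(
  increments=[
    {"dx": 0, "dy": 0, "dz": 0.4, "rx": 0, "ry": 0, "rz": 0},
    {"dx": 0, "dy": 0, "dz": 0.6, "rx": 0, "ry": 0, "rz": 0},
    {"dx": 0, "dy": 0, "dz": 0.6, "rx": 0, "ry": 0, "rz": 0},
  ],
  fingers=0,
)

```text
t: 16.28
eef_pos: [552.8, 54.2, 236.1]
tcp_rot: [-3.141, -0.003, 3.057]
ft_force: [-1.3, -1.4, 0.8]
opening: 0.128
```

```bash
python3 - <<'E'
from h import *
s=env.state(); print(s["t"],s["eef_pos"],s["tcp_rot"],s["ft_force"],s["moment"])
c=cam("scene"); u,v=proj(c,[552,55,40]).astype(int); crop(c,u-25,v-25,u+25,v+25,12,"s11z")
E
```

```text
16.2833 [552.84750363  54.23594949 236.09364988] [-3.14096578e+00 -2.75972236e-03  3.05737704e+00] [-1.26444758 -1.36419157  0.80874931] [-0.19615101 -0.00941956  0.05166694]
```

View pics/s11z.png

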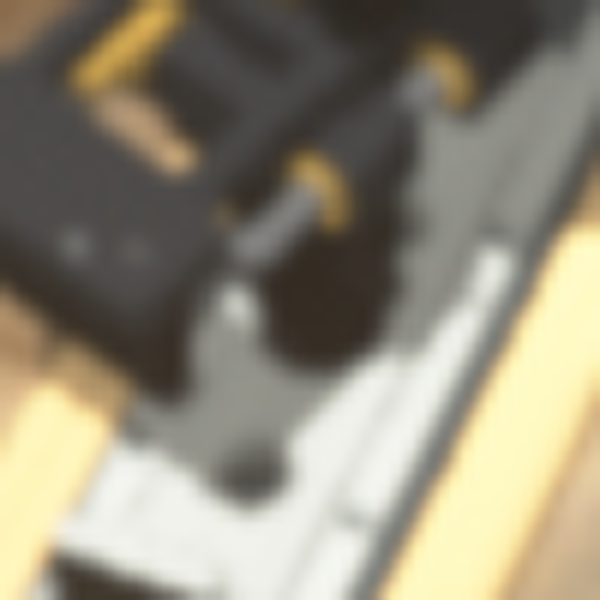

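Call:
play_rows(
  increments=[
    {"dx": 0, "dy": 0, "dz": 0.5, "rx": 0, "ry": 0, "rz": 0},
    {"dx": 0, "dy": 0, "dz": 0.5, "rx": 0, "ry": 0, "rz": 0},
    {"dx": 0, "dy": 0, "dz": 0.5, "rx": 0, "ry": 0, "rz": 0},
  ],
  fingers=0,
)

```text
t: 16.58
eef_pos: [552.8, 54.2, 235.5]
tcp_rot: [-3.141, -0.003, 3.057]
ft_force: [-1.3, -1.1, -2.1]
opening: 0.122
```

```bash
python3 - <<'E'
from h import *
for i in range(3):
    s=env.state(); print(s["t"],s["eef_pos"],s["tcp_rot"],s["ft_force"],s["moment"])
E
```

```text
16.5833 [552.76290266  54.16752416 235.49144845] [-3.14086939 -0.00317556  3.05735104] [-1.29025878 -1.08935585 -2.05409035] [-0.38606519  0.07541266 -0.01515491]
16.5833 [552.76290266  54.16752416 235.49144845] [-3.14086939 -0.00317556  3.05735104] [-1.29025878 -1.08935585 -2.05409035] [-0.38606519  0.07541266 -0.01515491]
16.5833 [552.76290266  54.16752416 235.49144845] [-3.14086939 -0.00317556  3.05735104] [-1.29025878 -1.08935585 -2.05409035] [-0.38606519  0.07541266 -0.01515491]
```

No vertical force even 3 mm below where the pin should rest on the nut, so the pin seems to have entered the slot directly. I'll continue down gently, watching force.

Call:
play_rows(
  increments=[
    {"dx": 0, "dy": 0, "dz": 0.5, "rx": 0, "ry": 0, "rz": 0},
    {"dx": 0, "dy": 0, "dz": 1, "rx": 0, "ry": 0, "rz": 0},
    {"dx": 0, "dy": 0, "dz": 1, "rx": 0, "ry": 0, "rz": 0},
    {"dx": 0, "dy": 0, "dz": 1, "rx": 0, "ry": 0, "rz": 0},
  ],
  fingers=0,
)

```text
t: 16.92
eef_pos: [552.8, 54.2, 234.4]
tcp_rot: [-3.141, -0.003, 3.057]
ft_force: [0.7, -1.4, -1.0]
opening: 0.126
```

```bash
python3 - <<'E'
from h import *
for i in range(1):
    s=env.state(); print(s["t"],s["eef_pos"],s["tcp_rot"],s["ft_force"],s["moment"])
c=cam("wrist","w12"); crop(c,200,150,450,300,3,"w12z")
E
```

```text
16.9167 [552.77866057  54.17706164 234.37526505] [-3.14088225 -0.00322031  3.0573501 ] [ 0.67335772 -1.39398172 -1.04309588] [-0.25869246 -0.07683528 -0.02261605]
```

View pics/w12z.png

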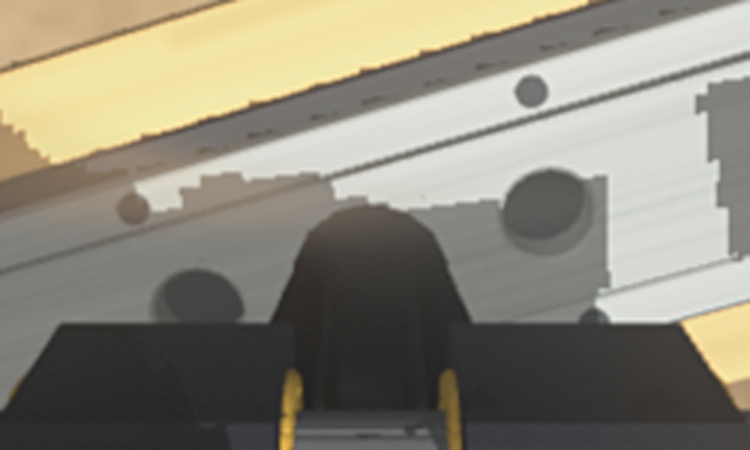

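Call:
play_rows(
  increments=[
    {"dx": 0, "dy": 0, "dz": 0.7, "rx": 0, "ry": 0, "rz": 0},
    {"dx": 0, "dy": 0, "dz": 1.4, "rx": 0, "ry": 0, "rz": 0},
    {"dx": 0, "dy": 0, "dz": 1.4, "rx": 0, "ry": 0, "rz": 0},
    {"dx": 0, "dy": 0, "dz": 1.4, "rx": 0, "ry": 0, "rz": 0},
  ],
  fingers=0,
)

```text
t: 17.3
eef_pos: [552.9, 54.2, 233.0]
tcp_rot: [-3.141, -0.003, 3.057]
ft_force: [0.8, 0.3, -1.6]
opening: 0.124
```

Call:
play_rows(
  increments=[
    {"dx": 0, "dy": 0, "dz": 0.7, "rx": 0, "ry": 0, "rz": 0},
    {"dx": 0, "dy": 0, "dz": 1.2, "rx": 0, "ry": 0, "rz": 0},
    {"dx": 0, "dy": 0, "dz": 1.2, "rx": 0, "ry": 0, "rz": 0},
    {"dx": 0, "dy": 0, "dz": 1.2, "rx": 0, "ry": 0, "rz": 0},
  ],
  fingers=0,
)

```text
t: 17.63
eef_pos: [552.9, 54.2, 231.8]
tcp_rot: [-3.141, -0.003, 3.057]
ft_force: [0.1, -0.8, -1.3]
opening: 0.125
```

```bash
python3 - <<'E'
from h import *
for i in range(1):
    s=env.state(); print(s["t"],s["eef_pos"],s["tcp_rot"],s["ft_force"],s["moment"])
E
```

```text
17.6333 [552.88653665  54.2091118  231.81519643] [-3.14097189e+00 -2.78138927e-03  3.05732654e+00] [ 0.08191179 -0.75780207 -1.25747649] [-0.08751574 -0.21989051 -0.03134111]
```

The pin is in the slot: the screw is 7 mm below nut-top height with no push. Down one more mm, then start turning clockwise (+rz).

Call:
play_rows(
  increments=[
    {"dx": 0, "dy": 0, "dz": 0.6, "rx": 0, "ry": 0, "rz": 0},
    {"dx": 0, "dy": 0, "dz": 1.2, "rx": 0, "ry": 0, "rz": 0},
    {"dx": 0, "dy": 0, "dz": 1.2, "rx": 0, "ry": 0, "rz": 0},
  ],
  fingers=0,
)

```text
t: 17.88
eef_pos: [552.8, 54.2, 230.5]
tcp_rot: [-3.141, -0.003, 3.057]
ft_force: [0.4, -2.0, -1.3]
opening: 0.121
```

Call:
play_rows(
  increments=[
    {"dx": 0, "dy": 0, "dz": 0, "rx": 0, "ry": 0, "rz": 0.5},
    {"dx": 0, "dy": 0, "dz": 0, "rx": 0, "ry": 0, "rz": 1},
    {"dx": 0, "dy": 0, "dz": 0, "rx": 0, "ry": 0, "rz": 1.5},
    {"dx": 0, "dy": 0, "dz": 0, "rx": 0, "ry": 0, "rz": 2},
    {"dx": 0, "dy": 0, "dz": 0, "rx": 0, "ry": 0, "rz": 2.5},
    {"dx": 0, "dy": 0, "dz": 0, "rx": 0, "ry": 0, "rz": 3},
  ],
  fingers=0,
)

```text
t: 18.38
eef_pos: [552.8, 54.1, 230.4]
tcp_rot: [-3.14, -0.003, 2.741]
ft_force: [0.4, -1.5, -1.9]
opening: 0.126
```

```bash
python3 - <<'E'
from h import *
for i in range(1):
    s=env.state(); print(s["t"],s["eef_pos"],s["tcp_rot"],s["ft_force"],s["moment"],s["joints"][5])
E
```

```text
18.3833 [552.80236193  54.13761374 230.40453656] [-3.13986334e+00 -2.84281285e-03  2.74060024e+00] [ 0.39727978 -1.51021702 -1.9209197 ] [-0.31816417 -0.12940317 -0.01931061] -1.1902658860423116
```

Call:
play_rows(
  increments=[
    {"dx": 0, "dy": 0, "dz": 0.2, "rx": 0, "ry": 0, "rz": 0.6},
    {"dx": 0, "dy": 0, "dz": 0.4, "rx": 0, "ry": 0, "rz": 1.2},
    {"dx": 0, "dy": 0, "dz": 0.5, "rx": 0, "ry": 0, "rz": 1.8},
    {"dx": 0, "dy": 0, "dz": 0.5, "rx": 0, "ry": 0, "rz": 2.4},
    {"dx": 0, "dy": 0, "dz": 0.5, "rx": 0, "ry": 0, "rz": 3.0},
  ],
  fingers=0,
)

```text
t: 18.8
eef_pos: [552.7, 54.1, 229.7]
tcp_rot: [-3.139, -0.002, 2.423]
ft_force: [-0.6, -2.2, -3.4]
opening: 0.13
```

```bash
cat > st.py <<'E'
from h import *
s=env.state(); y=s["tcp_rot"][2]; print(s["t"],s["eef_pos"].round(2),"rel",round((y if y>0 else y+2*np.pi)-np.pi-.214,3),s["tcp_rot"].round(4),"F",s["ft_force"].round(1),"M",s["moment"].round(2),"op",round(s["opening"],3))
E
python3 st.py
```

```text
18.8 [552.72  54.07 229.72] rel -0.932 [-3.1386e+00 -2.4000e-03  2.4235e+00] F [-0.6 -2.2 -3.4] M [-0.43 -0.21 -0.02] op 0.13
```

Call:
play_rows(
  increments=[
    {"dx": -0.2, "dy": -0.2, "dz": 0.3, "rx": 0, "ry": 0, "rz": 0.6},
    {"dx": -0.2, "dy": -0.3, "dz": 0.5, "rx": 0, "ry": 0, "rz": 1.2},
    {"dx": -0.2, "dy": -0.3, "dz": 0.7, "rx": 0, "ry": 0, "rz": 1.8},
    {"dx": -0.2, "dy": -0.3, "dz": 0.7, "rx": 0, "ry": 0, "rz": 2.4},
    {"dx": -0.2, "dy": -0.3, "dz": 0.7, "rx": 0, "ry": 0, "rz": 3.0},
  ],
  fingers=0,
)

```text
t: 19.22
eef_pos: [552.7, 53.8, 229.0]
tcp_rot: [-3.138, -0.001, 2.106]
ft_force: [0.7, 0.6, -1.0]
opening: 0.124
```

```bash
python3 st.py
```

```text
19.2167 [552.72  53.8  229.03] rel -1.25 [-3.1383e+00 -1.4000e-03  2.1061e+00] F [ 0.7  0.6 -1. ] M [ 0.1  -0.21 -0.  ] op 0.124
```

Call:
play_rows(
  increments=[
    {"dx": 0, "dy": 0, "dz": 0, "rx": 0, "ry": 0, "rz": 0.6},
    {"dx": 0, "dy": 0, "dz": 0, "rx": 0, "ry": 0, "rz": 1.2},
    {"dx": 0, "dy": 0, "dz": 0, "rx": 0, "ry": 0, "rz": 1.8},
    {"dx": 0, "dy": 0, "dz": 0, "rx": 0, "ry": 0, "rz": 2.4},
    {"dx": 0, "dy": 0, "dz": 0, "rx": 0, "ry": 0, "rz": 3.0},
  ],
  fingers=0,
)

```text
t: 19.63
eef_pos: [552.7, 53.9, 229.0]
tcp_rot: [-3.138, -0.0, 1.789]
ft_force: [0.3, 0.7, -1.1]
opening: 0.123
```

```bash
python3 st.py
```

```text
19.6333 [552.7  53.9 229. ] rel -1.567 [-3.1381e+00 -4.0000e-04  1.7889e+00] F [ 0.3  0.7 -1.1] M [ 0.03 -0.21 -0.  ] op 0.123
```

```bash
python3 - <<'E'
from h import *
c=cam("wrist","w13"); crop(c,200,150,450,300,3,"w13z")
t=cam("scene"); u,v=proj(t,[552,55,40]).astype(int); crop(t,u-35,v-30,u+35,v+30,10,"s13")
E
```

```text
(no output)
```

View pics/w13z.png

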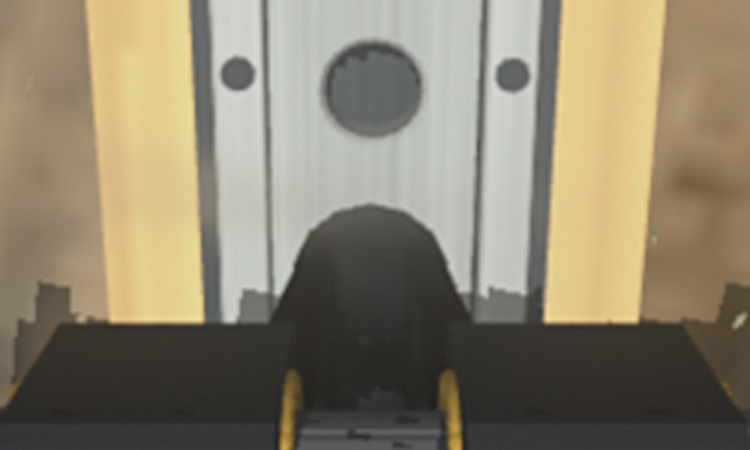

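View pics/s13.png

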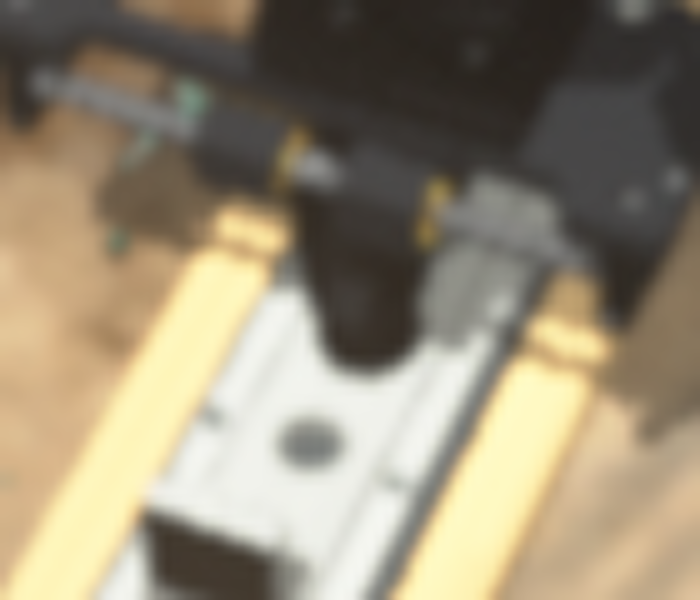

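```bash
python3 - <<'E'
from h import *
c=cam("wrist"); s=env.state(); y=s["tcp_rot"][2]; d=np.array([np.cos(y),np.sin(y)])
for z in (31,33,35,37,40,45): print(z,(onz(c,323.3,217.5,z)[:2]-s["eef_pos"][:2])@d)
import pickle
b=pickle.load(open("w8.pkl","rb")); p0=np.array([498.346,-308.577]); d=np.array([np.cos(-2.8894),np.sin(-2.8894)])
# in w8 front edge row ~ 190+168/6
for z in (117.7,119,121,123): print(z,(onz(b,323.5,190+170/6,z)[:2]-p0)@d)
E
```

```text
31 15.992931735488572
33 16.70206279939391
35 17.411193863299243
37 18.120324927204596
40 19.184021523062597
45 20.956849182825938
117.7 13.317428028917421
119 13.788087333796067
121 14.512178572070978
123 15.236269810345819
```

Call:
play_rows(
  increments=[
    {"dx": 0, "dy": 0, "dz": 0, "rx": 0, "ry": 0, "rz": 0.5},
    {"dx": 0, "dy": 0, "dz": 0, "rx": 0, "ry": 0, "rz": 1},
    {"dx": 0, "dy": 0, "dz": 0, "rx": 0, "ry": 0, "rz": 1.5},
    {"dx": 0, "dy": 0, "dz": 0, "rx": 0, "ry": 0, "rz": 2},
  ],
  fingers=0,
)

```text
t: 20.12
eef_pos: [552.7, 53.9, 229.0]
tcp_rot: [-3.138, 0.0, 1.584]
ft_force: [0.0, -0.9, 0.3]
opening: 0.125
```

```bash
python3 st.py
```

```text
20.1167 [552.67  53.92 229.01] rel -1.771 [-3.1379e+00  3.0000e-04  1.5841e+00] F [ 0.  -0.9  0.3] M [-0.16 -0.06  0.07] op 0.125
```

Call:
play_rows(
  increments=[
    {"dx": 0, "dy": 0, "dz": 0, "rx": 0, "ry": 0, "rz": 0.5},
    {"dx": 0, "dy": 0, "dz": 0, "rx": 0, "ry": 0, "rz": 1},
    {"dx": 0, "dy": 0, "dz": 0, "rx": 0, "ry": 0, "rz": 1.5},
    {"dx": 0, "dy": 0, "dz": 0, "rx": 0, "ry": 0, "rz": 2},
  ],
  fingers=0,
)

```text
t: 20.45
eef_pos: [552.7, 53.9, 229.0]
tcp_rot: [-3.138, 0.001, 1.375]
ft_force: [-0.6, -0.2, -1.1]
opening: 0.121
```

```bash
python3 st.py
```

```text
20.45 [552.66  53.87 229.01] rel -1.981 [-3.1380e+00  1.2000e-03  1.3747e+00] F [-0.6 -0.2 -1.1] M [-0.24 -0.14  0.02] op 0.121
```

```bash
python3 - <<'E'
from h import *
import pickle
def rt(c,p,r,u,v,h=194):
    o,d=ray(c,u,v); o=r.inv().apply(o-p); d=r.inv().apply(d); return o.round(2),(o+d*(h-o[2])/d[2]).round(2)
c=cam("wrist"); p,r=tcp(); print(rt(c,p,r,323.3,217.5))
b=pickle.load(open("w8.pkl","rb")); print(rt(b,np.array([ 498.34611948,-308.57730043 , 315.66413825]),R.from_euler('xyz',[-3.13938622e+00 , 2.23259468e-03, -2.88941628e+00]),323.5,218.3))
g=lambda c,f:crop(c,300,195,346,240,14,f)
g(c,"e1"); g(b,"e0")
E
```

```text
(array([79.15, -0.45, 19.95]), array([ 1.739e+01, -3.000e-02,  1.940e+02]))
(array([77.75,  0.99, 19.95]), array([ 15.19,   1.35, 194.  ]))
```

View pics/e1.png

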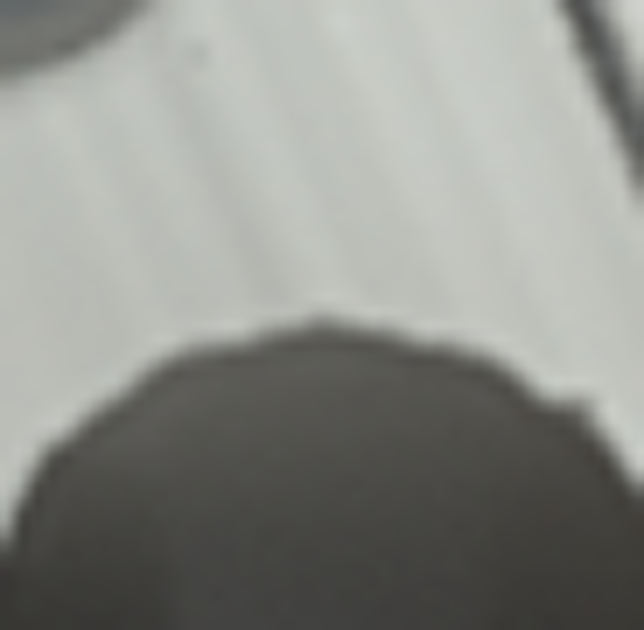

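View pics/e0.png

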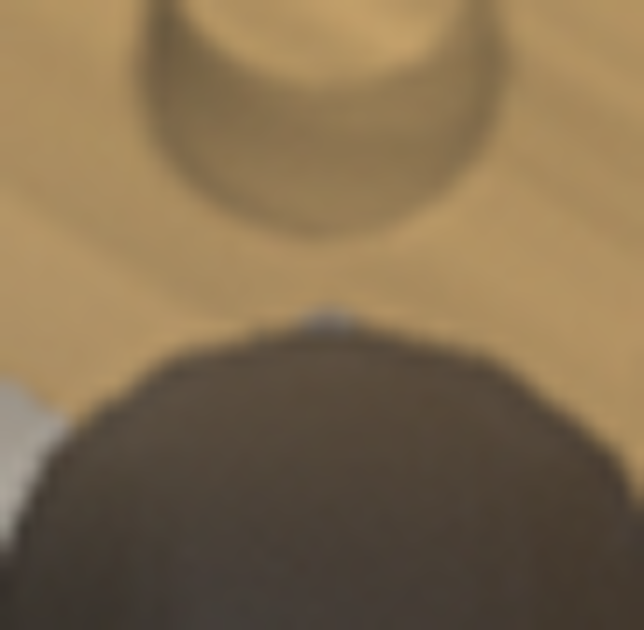

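```bash
python3 -c "
from h import *
print(env.state()['tau'].round(3),env.state()['joints'].round(3))"
```

```text
[  0.664 -60.045 -15.45    0.259   0.079  -0.653] [-2.200e-02  6.330e-01  1.886e+00 -1.000e-03  6.260e-01  1.790e-01]
```

Call:
play_rows(
  increments=[
    {"dx": 0, "dy": 0, "dz": 0, "rx": 0, "ry": 0, "rz": 0.5},
    {"dx": 0, "dy": 0, "dz": 0, "rx": 0, "ry": 0, "rz": 1},
    {"dx": 0, "dy": 0, "dz": 0, "rx": 0, "ry": 0, "rz": 1.5},
  ],
  fingers=0,
)

```text
t: 20.75
eef_pos: [552.7, 53.9, 229.0]
tcp_rot: [-3.138, 0.002, 1.215]
ft_force: [0.1, -0.9, -2.2]
opening: 0.124
```

```bash
python3 st.py;  python3 -c "
from h import *
print(env.state()['tau'].round(3),env.state()['joints'].round(3))"
```

```text
20.75 [552.68  53.9  229.01] rel -2.141 [-3.1383e+00  1.6000e-03  1.2146e+00] F [ 0.1 -0.9 -2.2] M [-0.05 -0.18  0.02] op 0.124
[ 4.0000e-03 -6.0154e+01 -1.5271e+01  1.1600e-01  1.6900e-01 -9.8600e-01] [-2.200e-02  6.330e-01  1.886e+00 -1.000e-03  6.260e-01  3.350e-01]
```

Call:
play_rows(
  increments=[
    {"dx": 0, "dy": 0, "dz": 0, "rx": 0, "ry": 0, "rz": 0.5},
    {"dx": 0, "dy": 0, "dz": 0, "rx": 0, "ry": 0, "rz": 1},
    {"dx": 0, "dy": 0, "dz": 0, "rx": 0, "ry": 0, "rz": 1},
  ],
  fingers=0,
)

```text
t: 21.0
eef_pos: [552.7, 53.9, 229.0]
tcp_rot: [-3.139, 0.002, 1.11]
ft_force: [0.6, 0.2, -0.6]
opening: 0.127
```

```bash
python3 st.py;  python3 -c "
from h import *
print(env.state()['tau'].round(3),env.state()['joints'].round(3))"
```

```text
21.0 [552.71  53.93 229.01] rel -2.245 [-3.1387e+00  1.9000e-03  1.1103e+00] F [ 0.6  0.2 -0.6] M [-0.11 -0.2  -0.02] op 0.127
[  0.314 -60.201 -15.22    0.106   0.201   0.925] [-2.200e-02  6.330e-01  1.886e+00 -1.000e-03  6.260e-01  4.390e-01]
```

Call:
play_rows(
  increments=[
    {"dx": 0, "dy": 0, "dz": 0, "rx": 0, "ry": 0, "rz": 0.5},
    {"dx": 0, "dy": 0, "dz": 0, "rx": 0, "ry": 0, "rz": 1},
    {"dx": 0, "dy": 0, "dz": 0, "rx": 0, "ry": 0, "rz": 1},
  ],
  fingers=0,
)

```text
t: 21.25
eef_pos: [552.8, 53.9, 229.0]
tcp_rot: [-3.139, 0.002, 1.007]
ft_force: [0.8, -0.7, -0.8]
opening: 0.122
```

```bash
python3 st.py;  python3 -c "
from h import *
print(env.state()['tau'].round(3),env.state()['joints'].round(3))"
```

```text
21.25 [552.76  53.91 229.02] rel -2.349 [-3.1391e+00  2.1000e-03  1.0069e+00] F [ 0.8 -0.7 -0.8] M [-0.27 -0.3  -0.04] op 0.122
[  0.734 -60.369 -15.017   0.236   0.333   0.923] [-2.200e-02  6.330e-01  1.886e+00 -1.000e-03  6.260e-01  5.430e-01]
```

Call:
play_rows(
  increments=[
    {"dx": 0, "dy": 0, "dz": 0, "rx": 0, "ry": 0, "rz": 0.5},
    {"dx": 0, "dy": 0, "dz": 0, "rx": 0, "ry": 0, "rz": 1},
    {"dx": 0, "dy": 0, "dz": 0, "rx": 0, "ry": 0, "rz": 1},
  ],
  fingers=0,
)

```text
t: 21.5
eef_pos: [552.9, 53.8, 229.0]
tcp_rot: [-3.14, 0.002, 0.904]
ft_force: [0.7, -2.0, -1.5]
opening: 0.126
```

```bash
python3 st.py
```

```text
21.5 [552.92  53.75 229.03] rel -2.452 [-3.1399e+00  2.1000e-03  9.0400e-01] F [ 0.7 -2.  -1.5] M [-0.67 -0.38  0.03] op 0.126
```

Call:
play_rows(
  increments=[
    {"dx": 0, "dy": 0, "dz": 0, "rx": 0, "ry": 0, "rz": 0.5},
    {"dx": 0, "dy": 0, "dz": 0, "rx": 0, "ry": 0, "rz": 1},
    {"dx": 0, "dy": 0, "dz": 0, "rx": 0, "ry": 0, "rz": 1},
  ],
  fingers=0,
)

```text
t: 21.75
eef_pos: [553.0, 53.6, 229.0]
tcp_rot: [-3.14, 0.002, 0.802]
ft_force: [1.1, -3.2, -2.6]
opening: 0.123
```

```bash
python3 st.py
```

```text
21.75 [553.03  53.6  229.01] rel -2.554 [-3.1405e+00  2.2000e-03  8.0160e-01] F [ 1.1 -3.2 -2.6] M [-0.69 -0.35  0.01] op 0.123
```

No end-stop torque so far, so I'll test the engagement: a small lift should pull against the nut spring if the pin is engaged.

Call:
play_rows(
  increments=[
    {"dx": 0, "dy": 0, "dz": -0.5, "rx": 0, "ry": 0, "rz": 0},
    {"dx": 0, "dy": 0, "dz": -1.0, "rx": 0, "ry": 0, "rz": 0},
    {"dx": 0, "dy": 0, "dz": -1.0, "rx": 0, "ry": 0, "rz": 0},
  ],
  fingers=0,
)

```text
t: 22.0
eef_pos: [553.0, 53.6, 229.6]
tcp_rot: [-3.14, 0.003, 0.804]
ft_force: [3.0, -3.0, -10.8]
opening: 0.125
```

```bash
python3 st.py
```

```text
22.0 [553.04  53.56 229.64] rel -2.552 [-3.1403e+00  2.5000e-03  8.0400e-01] F [  3.   -3.  -10.8] M [-0.51 -0.68  0.1 ] op 0.125
```

Engaged: a 0.6 mm lift gave about 9 N of pull, so the pin is in the groove and the nut is being held up. Lower back and keep turning to the end stop.

Call:
play_rows(
  increments=[
    {"dx": 0, "dy": 0, "dz": 0.4, "rx": 0, "ry": 0, "rz": 0},
    {"dx": 0, "dy": 0, "dz": 0.7, "rx": 0, "ry": 0, "rz": 0},
    {"dx": 0, "dy": 0, "dz": 0.7, "rx": 0, "ry": 0, "rz": 0},
  ],
  fingers=0,
)

```text
t: 22.25
eef_pos: [553.0, 53.5, 229.0]
tcp_rot: [-3.14, 0.002, 0.805]
ft_force: [1.8, -1.7, -5.3]
opening: 0.125
```

Call:
play_rows(
  increments=[
    {"dx": 0, "dy": 0, "dz": 0, "rx": 0, "ry": 0, "rz": 0.5},
    {"dx": 0, "dy": 0, "dz": 0, "rx": 0, "ry": 0, "rz": 1},
  ],
  fingers=0,
)

```text
t: 22.42
eef_pos: [553.0, 53.5, 229.1]
tcp_rot: [-3.141, 0.003, 0.699]
ft_force: [1.7, -1.9, -6.6]
opening: 0.123
```

```bash
python3 st.py; python3 - <<'E'
from h import *
c=cam("wrist","w14"); crop(c,200,150,450,300,3,"w14z")
E
```

```text
22.4167 [553.05  53.53 229.06] rel -2.657 [-3.1409e+00  2.6000e-03  6.9870e-01] F [ 1.7 -1.9 -6.6] M [-0.57 -0.49  0.26] op 0.123
```

View pics/w14z.png

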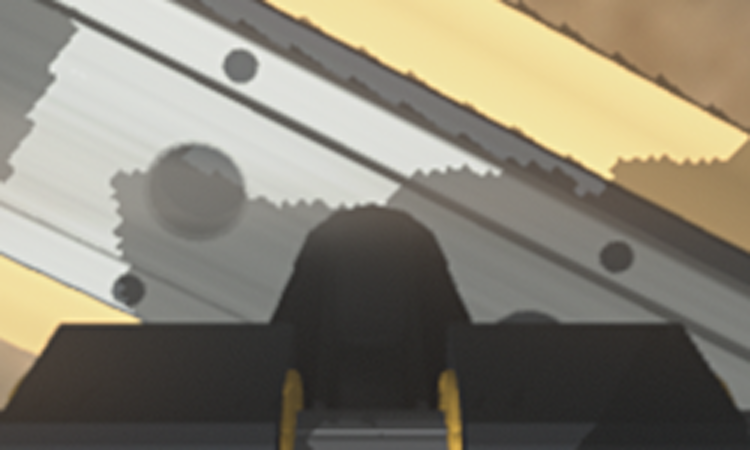

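Call:
play_rows(
  increments=[
    {"dx": 0, "dy": 0, "dz": 0.3, "rx": 0, "ry": 0, "rz": 0.5},
    {"dx": 0, "dy": 0, "dz": 0.5, "rx": 0, "ry": 0, "rz": 1},
  ],
  fingers=0,
)

```text
t: 22.63
eef_pos: [553.2, 53.2, 229.0]
tcp_rot: [3.141, 0.002, 0.59]
ft_force: [1.9, -8.9, 1.3]
opening: 0.122
```

```bash
python3 st.py
```

```text
22.6333 [553.23  53.18 229.  ] rel -2.766 [3.1409e+00 2.3000e-03 5.8950e-01] F [ 1.9 -8.9  1.3] M [-1.93 -0.41  0.14] op 0.122
```

Call:
play_rows(
  increments=[
    {"dx": 0, "dy": 0, "dz": 0.3, "rx": 0, "ry": 0, "rz": 0.5},
    {"dx": 0, "dy": 0, "dz": 0.5, "rx": 0, "ry": 0, "rz": 1},
  ],
  fingers=0,
)

```text
t: 22.8
eef_pos: [553.4, 52.8, 229.0]
tcp_rot: [3.14, 0.002, 0.484]
ft_force: [1.3, -6.8, 1.3]
opening: 0.12
```

```bash
python3 st.py
```

```text
22.8 [553.39  52.82 229.01] rel -2.871 [3.1396e+00 1.6000e-03 4.8420e-01] F [ 1.3 -6.8  1.3] M [-1.34 -0.36  0.16] op 0.12
```

```bash
python3 - <<'E'
from h import *
import pickle
c=cam("wrist","w15"); pickle.dump(c,open("w15.pkl","wb")); crop(c,200,150,450,350,3,"w15z")
t=cam("scene"); u,v=proj(t,[552,55,40]).astype(int); crop(t,u-35,v-30,u+35,v+30,10,"s15")
E
```

```text
(no output)
```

View pics/w15z.png

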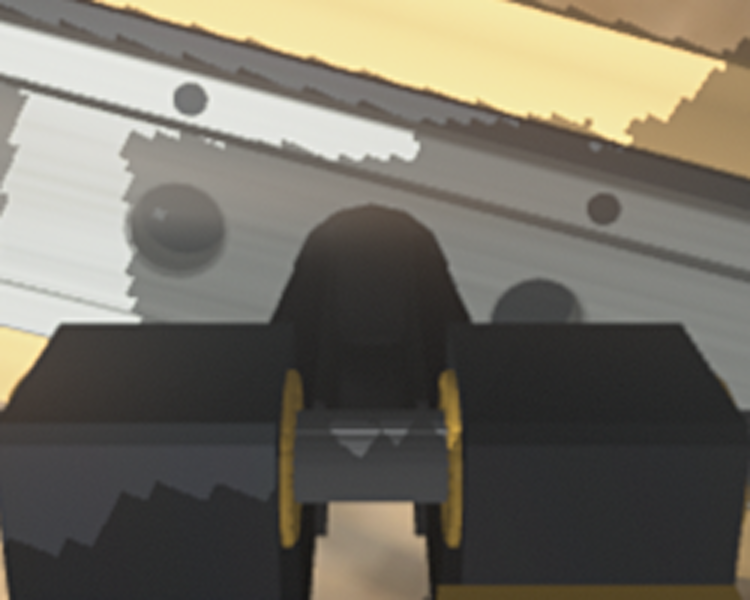

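View pics/s15.png

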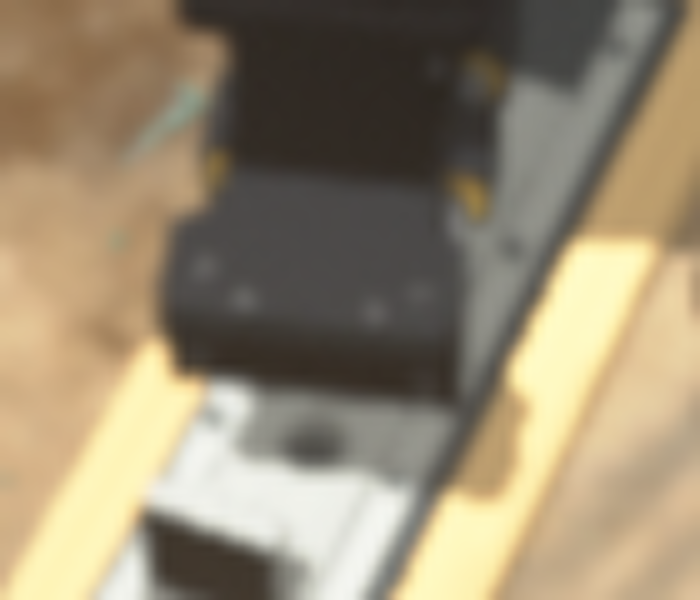

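Call:
play_rows(
  increments=[
    {"dx": -0.2, "dy": 0.6, "dz": 0, "rx": 0, "ry": 0, "rz": 0.5},
    {"dx": -0.2, "dy": 0.6, "dz": 0, "rx": 0, "ry": 0, "rz": 1},
    {"dx": -0.2, "dy": 0.6, "dz": 0, "rx": 0, "ry": 0, "rz": 1.5},
  ],
  fingers=0,
)

```text
t: 23.15
eef_pos: [553.6, 52.8, 229.2]
tcp_rot: [3.14, 0.0, 0.325]
ft_force: [1.9, 5.4, -4.4]
opening: 0.126
```

```bash
python3 st.py
```

```text
23.15 [553.58  52.77 229.16] rel -3.03 [3.1403e+00 1.0000e-04 3.2520e-01] F [ 1.9  5.4 -4.4] M [ 1.23 -0.57 -0.09] op 0.126
```

Call:
play_rows(
  increments=[
    {"dx": 0.1, "dy": -0.3, "dz": 0, "rx": 0, "ry": 0, "rz": 0},
    {"dx": 0.1, "dy": -0.3, "dz": -0.8, "rx": 0, "ry": 0, "rz": 0},
    {"dx": 0.1, "dy": -0.3, "dz": -0.8, "rx": 0, "ry": 0, "rz": 0},
  ],
  fingers=0,
)

```text
t: 23.4
eef_pos: [553.7, 53.0, 230.0]
tcp_rot: [3.14, -0.0, 0.327]
ft_force: [3.5, -1.0, -8.3]
opening: 0.125
```

```bash
python3 st.py
```

```text
23.4 [553.68  53.04 230.01] rel -3.029 [ 3.1402e+00 -4.0000e-04  3.2690e-01] F [ 3.5 -1.  -8.3] M [-0.29 -0.76 -0.14] op 0.125
```

Call:
play_rows(
  increments=[
    {"dx": 0, "dy": 0, "dz": -0.4, "rx": 0, "ry": 0, "rz": 0},
    {"dx": 0, "dy": 0, "dz": -0.8, "rx": 0, "ry": 0, "rz": 0},
    {"dx": 0, "dy": 0, "dz": -0.8, "rx": 0, "ry": 0, "rz": 0},
  ],
  fingers=0,
)

```text
t: 23.65
eef_pos: [553.7, 53.0, 230.6]
tcp_rot: [3.14, -0.0, 0.327]
ft_force: [3.9, -1.4, -11.3]
opening: 0.124
```

```bash
python3 st.py
```

```text
23.65 [553.71  53.03 230.62] rel -3.028 [ 3.1403e+00 -3.0000e-04  3.2740e-01] F [  3.9  -1.4 -11.3] M [-0.25 -0.89 -0.14] op 0.124
```

```bash
python3 - <<'E'
from h import *
import pickle
c=cam("wrist"); b=pickle.load(open("w8.pkl","rb"))
o=[]
for k in (b,c):
    im=k["image"][205:325,275:370,::-1].astype(float); im=np.clip((im/110)**.6*255,0,255).astype(np.uint8)
    o.append(cv2.resize(im,None,fx=4,fy=4,interpolation=cv2.INTER_CUBIC))
cv2.imwrite("pics/cmp.png",np.hstack(o))
E
```

```text
(no output)
```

View pics/cmp.png

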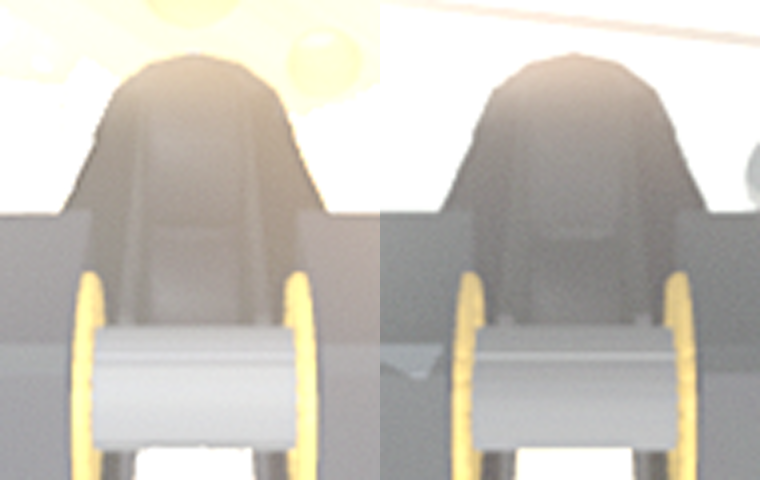

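The screw is captured by the nut: pulling up gives about 5 N/mm, close to the spring rate. It has also tilted in the jaws. I'll lower it back onto the bar, let go and look.

Call:
play_rows(
  increments=[
    {"dx": 0, "dy": 0, "dz": 0.6, "rx": 0, "ry": 0, "rz": 0},
    {"dx": 0, "dy": 0, "dz": 1.2, "rx": 0, "ry": 0, "rz": 0},
    {"dx": 0, "dy": 0, "dz": 1.5, "rx": 0, "ry": 0, "rz": 0},
  ],
  fingers=0,
)

```text
t: 23.95
eef_pos: [553.7, 53.1, 229.3]
tcp_rot: [3.14, -0.0, 0.327]
ft_force: [2.7, -0.6, -4.0]
opening: 0.121
```

Call:
play_rows(
  increments=[
    {"dx": 0, "dy": 0, "dz": 0, "rx": 0, "ry": 0, "rz": 0},
    {"dx": 0, "dy": 0, "dz": 0, "rx": 0, "ry": 0, "rz": 0},
    {"dx": 0, "dy": 0, "dz": 0, "rx": 0, "ry": 0, "rz": 0},
    {"dx": 0, "dy": 0, "dz": -20, "rx": 0, "ry": 0, "rz": 0},
    {"dx": 0, "dy": 0, "dz": -50, "rx": 0, "ry": 0, "rz": 0},
    {"dx": -25, "dy": 0, "dz": -60, "rx": 0, "ry": 0, "rz": 0},
    {"dx": -50, "dy": 0, "dz": -60, "rx": 0, "ry": 0, "rz": 0},
    {"dx": -50, "dy": 0, "dz": -60, "rx": 0, "ry": 0, "rz": 0},
  ],
  fingers=0.5,
)

```text
t: 24.62
eef_pos: [503.1, 36.6, 290.0]
tcp_rot: [3.141, 0.001, 0.327]
ft_force: [1.8, 0.3, -0.0]
opening: 0.502
```

```bash
python3 st.py; python3 - <<'E'
from h import *
import pickle
c=cam("wrist","w16"); pickle.dump(c,open("w16.pkl","wb"));u,v=proj(c,[553,54,50]).astype(int); print(u,v); crop(c,u-60,v-50,u+60,v+50,6,"w16z")
E
```

```text
24.6167 [503.1   36.61 290.03] rel -3.028 [3.1409e+00 1.4000e-03 3.2750e-01] F [ 1.8  0.3 -0. ] M [0.03 0.   0.03] op 0.502
323 141
```

View pics/w16z.png

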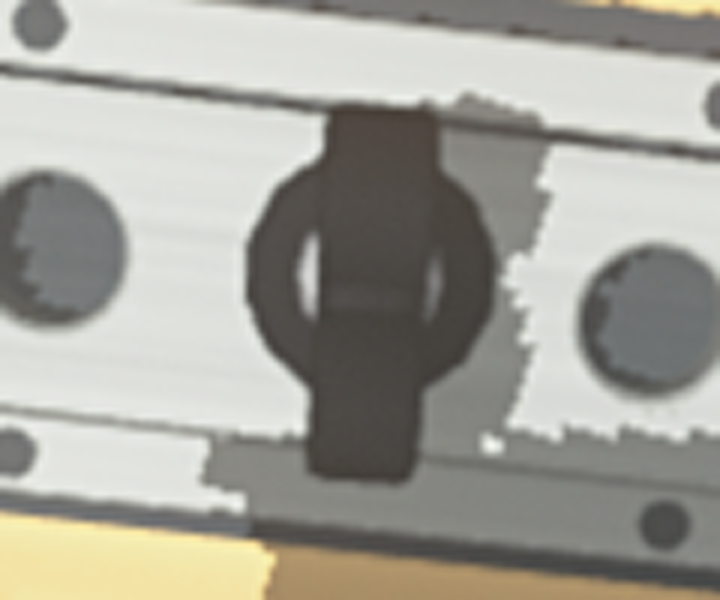

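```bash
python3 - <<'E'
from h import *
import pickle
# sample camera pixels onto z=19 plane grid in jig frame: up = jig x, left = jig y
y0=.214; n=np.array([552.97,54.78]); ex=np.array([np.cos(y0),np.sin(y0)]); ey=np.array([-np.sin(y0),np.cos(y0)])
g=np.linspace(-12,12,340); o=[]
for f in ("w3","w4","w5","w9"):
    c=pickle.load(open(f+".pkl","rb"))
    GX,GY=np.meshgrid(g[::-1],g[::-1],indexing="ij")
    P=np.stack([n[0]+GX*ex[0]+GY*ey[0],n[1]+GX*ex[1]+GY*ey[1],np.full(GX.shape,19.)],-1)
    q=P@c["Rm"].T+c["t"]; u=(c["fx"]*q[...,0]/q[...,2]+c["cx"]).astype(np.float32); v=(c["fy"]*q[...,1]/q[...,2]+c["cy"]).astype(np.float32)
    im=cv2.remap(c["image"],u,v,cv2.INTER_CUBIC)[:,:,::-1]; im=np.clip(im*1.25,0,255).astype(np.uint8); o.append(im)
cv2.imwrite("pics/rect.png",np.vstack([np.hstack(o[:2]),np.hstack(o[2:])])[:600] if 0 else cv2.resize(np.vstack([np.hstack(o[:2]),np.hstack(o[2:])]),(600,600)))
E
```

View pics/rect.png

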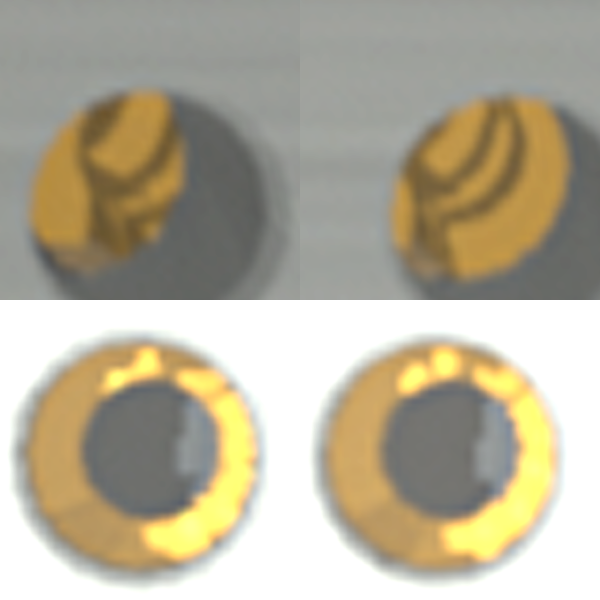

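Rectified at the nut's height, the slot lies near −0.58 rad, so the pin entered directly and the end stop is at about −2.45. Side forces did start there. I then overran it, and the wing now stands near −3.08. I'll re-grasp centred, turn back counterclockwise into the seat range, then come up gently to the stop.

```bash
python3 - <<'E'
from h import *
import pickle
c=pickle.load(open("w16.pkl","rb")); U,V=323-60,141-50
f=lambda u,v:(u/6+U,v/6+V); e=np.array([-.27,.95,0])
p=onz(c,*f(371,278),35)-e; print("flange ctr z35",p,"r",np.linalg.norm(onz(c,*f(247,278),35)-onz(c,*f(495,278),35))/2)
a=onz(c,*f(383,105),65)-e; b=onz(c,*f(362,480),65)-e; print("wing ends",a,b,(a+b)/2,np.linalg.norm(a-b),"yaw",np.arctan2(*(a-b)[[1,0]]))
# wing sides
for q in [((330,110),(308,470)),((440,110),(415,475))]:
    a,b=[onz(c,*f(*k),65) for k in q]; print("side yaw",np.arctan2(*(a-b)[[1,0]]))
# holes for bar
h1=onz(c,*f(48,250),31)-e; h2=onz(c,*f(651,320),31)-e; print("bar mid",(h1+h2)/2, np.linalg.norm(h1-h2))
print(rel([p[0],p[1],260],.27), rel([p[0],p[1],229],.27))
E
```

```text
flange ctr z35 [554.44453342  52.69814916  35.        ] r 14.377316858753927
wing ends [573.77099539  58.20456056  65.        ] [537.39085077  48.0235316   65.        ] [555.58092308  53.11404608  65.        ] 37.77788074730221 yaw 0.2728707623538893
side yaw 0.26035398688131495
side yaw 0.2678886015376959
bar mid [552.4994147   54.51367327  31.        ] 71.63199313669675
[array([51.9,  0.8, 30. ]), array([ 0.01, -0.  ,  0.54])] [array([51.9,  0.8, 61. ]), array([ 0.01, -0.  ,  0.54])]
```

Call:
play_rows(
  increments=[
    {"dx": 26, "dy": 0.4, "dz": 0, "rx": 0, "ry": 0, "rz": 0.3},
    {"dx": 51.9, "dy": 0.8, "dz": 5, "rx": 0, "ry": 0, "rz": 0.55},
    {"dx": 51.9, "dy": 0.8, "dz": 30, "rx": 0, "ry": 0, "rz": 0.55},
    {"dx": 51.9, "dy": 0.8, "dz": 50, "rx": 0, "ry": 0, "rz": 0.55},
    {"dx": 51.9, "dy": 0.8, "dz": 60, "rx": 0, "ry": 0, "rz": 0.55},
    {"dx": 51.9, "dy": 0.8, "dz": 60, "rx": 0, "ry": 0, "rz": 0.55},
  ],
  fingers=0.5,
)

```text
t: 25.17
eef_pos: [554.5, 52.8, 227.9]
tcp_rot: [3.142, 0.003, 0.269]
ft_force: [-0.8, 0.2, -0.7]
opening: 0.499
```

```bash
python3 st.py
```

```text
25.1667 [554.5   52.8  227.86] rel -3.086 [3.1415 0.0034 0.2695] F [-0.8  0.2 -0.7] M [0.04 0.05 0.01] op 0.499
```

Call:
play_rows(
  increments=[
    {"dx": 0, "dy": 0, "dz": 0, "rx": 0, "ry": 0, "rz": 0},
    {"dx": 0, "dy": 0, "dz": 0, "rx": 0, "ry": 0, "rz": 0},
    {"dx": 0, "dy": 0, "dz": 0, "rx": 0, "ry": 0, "rz": 0},
    {"dx": 0, "dy": 0, "dz": 0, "rx": 0, "ry": 0, "rz": 0},
    {"dx": 0, "dy": 0, "dz": 0, "rx": 0, "ry": 0, "rz": 0},
    {"dx": 0, "dy": 0, "dz": 0, "rx": 0, "ry": 0, "rz": 0},
    {"dx": 0, "dy": 0, "dz": 0, "rx": 0, "ry": 0, "rz": 0},
  ],
  fingers=0,
)

```text
t: 25.75
eef_pos: [554.5, 52.9, 228.3]
tcp_rot: [3.142, 0.003, 0.269]
ft_force: [-0.9, 1.5, 3.7]
opening: 0.129
```

```bash
python3 st.py
```

```text
25.75 [554.49  52.91 228.31] rel -3.086 [3.1415e+00 2.7000e-03 2.6930e-01] F [-0.9  1.5  3.7] M [0.26 0.27 0.02] op 0.129
```

Call:
play_rows(
  increments=[
    {"dx": 0, "dy": 0, "dz": -0.4, "rx": 0, "ry": 0, "rz": -0.5},
    {"dx": 0, "dy": 0, "dz": -0.7, "rx": 0, "ry": 0, "rz": -1},
    {"dx": 0, "dy": 0, "dz": -0.7, "rx": 0, "ry": 0, "rz": -1.5},
  ],
  fingers=0,
)

```text
t: 26.0
eef_pos: [554.5, 52.6, 228.8]
tcp_rot: [-3.141, 0.003, 0.429]
ft_force: [0.8, -3.9, -4.7]
opening: 0.124
```

```bash
python3 st.py
```

```text
26.0 [554.47  52.64 228.83] rel -2.927 [-3.1414e+00  3.0000e-03  4.2860e-01] F [ 0.8 -3.9 -4.7] M [-0.74 -0.2  -0.25] op 0.124
```

Call:
play_rows(
  increments=[
    {"dx": 0, "dy": 0, "dz": 0, "rx": 0, "ry": 0, "rz": -0.5},
    {"dx": 0, "dy": 0, "dz": 0, "rx": 0, "ry": 0, "rz": -1},
    {"dx": 0, "dy": 0, "dz": 0, "rx": 0, "ry": 0, "rz": -1.5},
  ],
  fingers=0,
)

```text
t: 26.25
eef_pos: [554.4, 52.4, 228.6]
tcp_rot: [-3.141, 0.003, 0.587]
ft_force: [-0.1, -2.4, -4.0]
opening: 0.125
```

```bash
python3 st.py
```

```text
26.25 [554.41  52.37 228.55] rel -2.768 [-3.1408  0.0034  0.5875] F [-0.1 -2.4 -4. ] M [-0.58 -0.24 -0.35] op 0.125
```

Call:
play_rows(
  increments=[
    {"dx": 0, "dy": 0, "dz": -0.3, "rx": 0, "ry": 0, "rz": -0.5},
    {"dx": 0, "dy": 0, "dz": -0.3, "rx": 0, "ry": 0, "rz": -1},
    {"dx": 0, "dy": 0, "dz": -0.3, "rx": 0, "ry": 0, "rz": -1.5},
  ],
  fingers=0,
)

```text
t: 26.5
eef_pos: [554.1, 52.5, 228.4]
tcp_rot: [-3.139, 0.004, 0.747]
ft_force: [-2.0, 1.0, -2.7]
opening: 0.124
```

```bash
python3 st.py
```

```text
26.5 [554.06  52.49 228.41] rel -2.609 [-3.1389  0.0043  0.747 ] F [-2.   1.  -2.7] M [0.33 0.25 0.05] op 0.124
```

Call:
play_rows(
  increments=[
    {"dx": 0, "dy": 0, "dz": 0, "rx": 0, "ry": 0, "rz": -0.5},
    {"dx": 0, "dy": 0, "dz": 0, "rx": 0, "ry": 0, "rz": -1},
    {"dx": 0, "dy": 0, "dz": 0, "rx": 0, "ry": 0, "rz": -1.5},
  ],
  fingers=0,
)

```text
t: 26.75
eef_pos: [553.8, 52.5, 228.4]
tcp_rot: [-3.137, 0.004, 0.907]
ft_force: [-2.7, 0.2, 0.4]
opening: 0.122
```

```bash
python3 st.py
```

```text
26.75 [553.76  52.5  228.37] rel -2.449 [-3.1374  0.0044  0.9067] F [-2.7  0.2  0.4] M [ 0.14  0.26 -0.05] op 0.122
```

Call:
play_rows(
  increments=[
    {"dx": 0, "dy": 0, "dz": -0.5, "rx": 0, "ry": 0, "rz": 0},
    {"dx": 0, "dy": 0, "dz": -1, "rx": 0, "ry": 0, "rz": 0},
    {"dx": 0, "dy": 0, "dz": -1, "rx": 0, "ry": 0, "rz": 0},
  ],
  fingers=0,
)

```text
t: 27.0
eef_pos: [553.7, 52.5, 229.0]
tcp_rot: [-3.137, 0.005, 0.905]
ft_force: [0.7, 1.6, -10.1]
opening: 0.121
```

```bash
python3 st.py
```

```text
27.0 [553.74  52.51 228.98] rel -2.451 [-3.1369  0.0047  0.9049] F [  0.7   1.6 -10.1] M [ 0.18 -0.4  -0.01] op 0.121
```

Lifting 0.6 mm here gives −10 N, so the nut is held up about 1.5 mm: this is the clamping seat. Now back off a bit counterclockwise and re-test, so I can locate the stop from the clockwise side.

Call:
play_rows(
  increments=[
    {"dx": 0, "dy": 0, "dz": 0.6, "rx": 0, "ry": 0, "rz": -0.5},
    {"dx": 0, "dy": 0, "dz": 0.6, "rx": 0, "ry": 0, "rz": -1.2},
    {"dx": 0, "dy": 0, "dz": 0.6, "rx": 0, "ry": 0, "rz": -1.9},
    {"dx": 0, "dy": 0, "dz": 0.6, "rx": 0, "ry": 0, "rz": -2.5},
  ],
  fingers=0,
)

```text
t: 27.33
eef_pos: [553.6, 52.6, 228.4]
tcp_rot: [-3.135, 0.003, 1.169]
ft_force: [0.2, 0.7, -4.0]
opening: 0.124
```

```bash
python3 st.py
```

```text
27.3333 [553.61  52.6  228.4 ] rel -2.187 [-3.1353  0.0034  1.1689] F [ 0.2  0.7 -4. ] M [ 0.37 -0.03 -0.06] op 0.124
```

Call:
play_rows(
  increments=[
    {"dx": 0, "dy": 0, "dz": -0.5, "rx": 0, "ry": 0, "rz": 0},
    {"dx": 0, "dy": 0, "dz": -0.8, "rx": 0, "ry": 0, "rz": 0},
    {"dx": 0, "dy": 0, "dz": -0.8, "rx": 0, "ry": 0, "rz": 0},
  ],
  fingers=0,
)

```text
t: 27.58
eef_pos: [553.7, 52.6, 229.0]
tcp_rot: [-3.135, 0.003, 1.166]
ft_force: [1.8, 1.2, -9.6]
opening: 0.123
```

```bash
python3 st.py
```

```text
27.5833 [553.65  52.59 228.98] rel -2.189 [-3.1352  0.0034  1.1663] F [ 1.8  1.2 -9.6] M [ 0.23 -0.57 -0.01] op 0.123
```

Same clamp at −2.19, so the level seat is confirmed. Now straighten the tool, lower, and turn clockwise in small steps to the stop.

```bash
python3 - <<'E'
from h import *
p,r=tcp(); print(rel(p,env.state()["tcp_rot"][2]))
E
```

```text
[array([0., 0., 0.]), array([-0.06,  0.03, -0.  ])]
```

Call:
play_rows(
  increments=[
    {"dx": 0, "dy": 0, "dz": 0.4, "rx": 0, "ry": 0, "rz": 0.4},
    {"dx": 0, "dy": 0, "dz": 0.7, "rx": 0, "ry": 0, "rz": 0.8},
    {"dx": 0, "dy": 0, "dz": 0.7, "rx": 0, "ry": 0, "rz": 1.2},
  ],
  fingers=0,
)

```text
t: 27.83
eef_pos: [553.9, 52.5, 228.4]
tcp_rot: [-3.137, 0.004, 1.037]
ft_force: [1.4, 0.3, -7.5]
opening: 0.125
```

```bash
python3 st.py
```

```text
27.8333 [553.87  52.52 228.44] rel -2.319 [-3.1365  0.0039  1.0366] F [ 1.4  0.3 -7.5] M [-0.01 -0.53  0.04] op 0.125
```

Call:
play_rows(
  increments=[
    {"dx": 0, "dy": 0, "dz": 0, "rx": 0, "ry": 0, "rz": 0.4},
    {"dx": 0, "dy": 0, "dz": 0, "rx": 0, "ry": 0, "rz": 0.8},
  ],
  fingers=0,
)

```text
t: 28.0
eef_pos: [554.0, 52.5, 228.4]
tcp_rot: [-3.137, 0.004, 0.948]
ft_force: [0.5, 0.6, -6.5]
opening: 0.122
```

```bash
python3 st.py
```

```text
28.0 [553.95  52.47 228.43] rel -2.407 [-3.1371  0.0043  0.9485] F [ 0.5  0.6 -6.5] M [ 0.19 -0.34  0.04] op 0.122
```

Call:
play_rows(
  increments=[
    {"dx": 0, "dy": 0, "dz": 0.5, "rx": 0, "ry": 0, "rz": 0},
    {"dx": 0, "dy": 0, "dz": 0.8, "rx": 0, "ry": 0, "rz": 0.3},
    {"dx": 0, "dy": 0, "dz": 0.8, "rx": 0, "ry": 0, "rz": 0.3},
  ],
  fingers=0,
)

```text
t: 28.25
eef_pos: [553.9, 52.5, 228.4]
tcp_rot: [-3.138, 0.004, 0.915]
ft_force: [-1.1, 1.1, 3.7]
opening: 0.123
```

```bash
python3 st.py
```

```text
28.25 [553.93  52.51 228.36] rel -2.44 [-3.1377  0.0041  0.9155] F [-1.1  1.1  3.7] M [0.24 0.22 0.  ] op 0.123
```

Call:
play_rows(
  increments=[
    {"dx": 0, "dy": 0, "dz": 0, "rx": 0, "ry": 0, "rz": 0.3},
    {"dx": 0, "dy": 0, "dz": 0, "rx": 0, "ry": 0, "rz": 0.6},
  ],
  fingers=0,
)

```text
t: 28.42
eef_pos: [553.8, 52.6, 228.4]
tcp_rot: [-3.138, 0.005, 0.852]
ft_force: [-0.1, 2.2, -1.1]
opening: 0.124
```

```bash
python3 st.py
```

```text
28.4167 [553.77  52.56 228.4 ] rel -2.504 [-3.1377  0.0046  0.8517] F [-0.1  2.2 -1.1] M [0.25 0.04 0.1 ] op 0.124
```

Call:
play_rows(
  increments=[
    {"dx": 0, "dy": 0, "dz": 0, "rx": 0, "ry": 0, "rz": 0.3},
    {"dx": 0, "dy": 0, "dz": 0, "rx": 0, "ry": 0, "rz": 0.3},
  ],
  fingers=0,
)

```text
t: 28.58
eef_pos: [553.7, 52.5, 228.4]
tcp_rot: [-3.138, 0.005, 0.819]
ft_force: [-0.9, 0.2, -4.3]
opening: 0.124
```

```bash
python3 st.py
```

```text
28.5833 [553.71  52.51 228.41] rel -2.536 [-3.1377  0.0049  0.8193] F [-0.9  0.2 -4.3] M [ 0.02 -0.04  0.02] op 0.124
```

Call:
play_rows(
  increments=[
    {"dx": 0, "dy": 0, "dz": 0, "rx": 0, "ry": 0, "rz": 0.3},
    {"dx": 0, "dy": 0, "dz": 0, "rx": 0, "ry": 0, "rz": 0.3},
  ],
  fingers=0,
)

```text
t: 28.75
eef_pos: [553.7, 52.5, 228.4]
tcp_rot: [-3.138, 0.005, 0.788]
ft_force: [0.5, -0.3, -4.0]
opening: 0.122
```

```bash
python3 st.py
```

```text
28.75 [553.69  52.51 228.39] rel -2.568 [-3.1378  0.0052  0.7879] F [ 0.5 -0.3 -4. ] M [ 0.04 -0.04  0.03] op 0.122
```

Call:
play_rows(
  increments=[
    {"dx": 0, "dy": 0, "dz": 0.2, "rx": 0, "ry": 0, "rz": 0.3},
    {"dx": 0, "dy": 0, "dz": 0.2, "rx": 0, "ry": 0, "rz": 0.4},
  ],
  fingers=0,
)

```text
t: 28.92
eef_pos: [553.7, 52.5, 228.4]
tcp_rot: [-3.138, 0.005, 0.747]
ft_force: [-1.1, 0.4, -1.0]
opening: 0.126
```

```bash
python3 st.py
```

```text
28.9167 [553.67  52.52 228.4 ] rel -2.609 [-3.1381  0.0053  0.7465] F [-1.1  0.4 -1. ] M [0.1  0.11 0.1 ] op 0.126
```

Call:
play_rows(
  increments=[
    {"dx": 0, "dy": 0, "dz": 0, "rx": 0, "ry": 0, "rz": 0.3},
    {"dx": 0, "dy": 0, "dz": 0, "rx": 0, "ry": 0, "rz": 0.4},
  ],
  fingers=0,
)

```text
t: 29.08
eef_pos: [553.7, 52.5, 228.4]
tcp_rot: [-3.138, 0.005, 0.705]
ft_force: [0.0, 0.0, -2.5]
opening: 0.124
```

```bash
python3 st.py
```

```text
29.0833 [553.67  52.48 228.43] rel -2.651 [-3.1385  0.0055  0.7048] F [ 0.   0.  -2.5] M [-0.01 -0.12  0.19] op 0.124
```

Call:
play_rows(
  increments=[
    {"dx": 0, "dy": 0, "dz": 0, "rx": 0, "ry": 0, "rz": 0.3},
    {"dx": 0, "dy": 0, "dz": 0, "rx": 0, "ry": 0, "rz": 0.4},
  ],
  fingers=0,
)

```text
t: 29.25
eef_pos: [553.7, 52.4, 228.4]
tcp_rot: [-3.139, 0.006, 0.663]
ft_force: [-0.3, -0.1, -4.5]
opening: 0.123
```

```bash
python3 st.py; python3 - <<'E'
from h import *
import pickle
c=cam("wrist"); b=pickle.load(open("w8.pkl","rb"))
o=[]
for k in (b,c):
    im=k["image"][205:325,275:370,::-1].astype(float); im=np.clip((im/110)**.6*255,0,255).astype(np.uint8)
    o.append(cv2.resize(im,None,fx=4,fy=4,interpolation=cv2.INTER_CUBIC))
cv2.imwrite("pics/cmp2.png",np.hstack(o))
E
```

```text
29.25 [553.71  52.44 228.4 ] rel -2.693 [-3.1389  0.0056  0.6631] F [-0.3 -0.1 -4.5] M [-0.11 -0.15  0.23] op 0.123
```

View pics/cmp2.png

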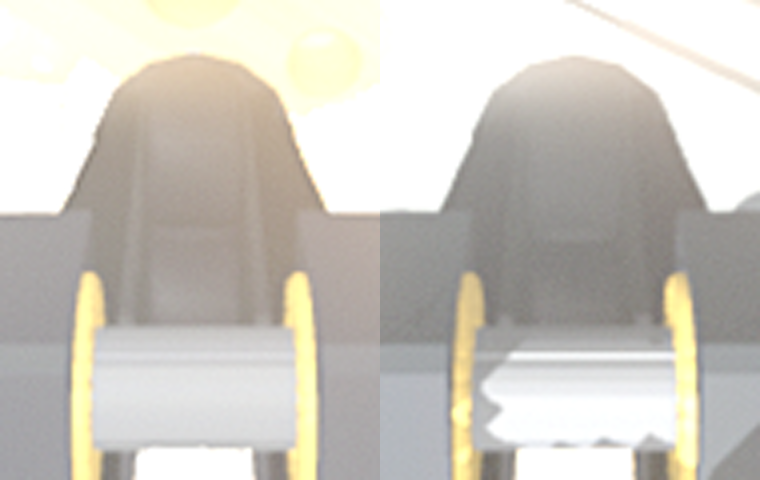

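Torque rises steadily from −2.6 (0.10, 0.19, 0.23 N·m), so this is the end stop; on the first pass I slipped past it just after this point. I stop here, release and look.

Call:
play_rows(
  increments=[
    {"dx": 0, "dy": 0, "dz": 0, "rx": 0, "ry": 0, "rz": 0},
    {"dx": 0, "dy": 0, "dz": 0, "rx": 0, "ry": 0, "rz": 0},
    {"dx": 0, "dy": 0, "dz": 0, "rx": 0, "ry": 0, "rz": 0},
    {"dx": 0, "dy": 0, "dz": -20, "rx": 0, "ry": 0, "rz": 0},
    {"dx": 0, "dy": 0, "dz": -50, "rx": 0, "ry": 0, "rz": 0},
    {"dx": -25, "dy": 0, "dz": -60, "rx": 0, "ry": 0, "rz": 0},
    {"dx": -50, "dy": 0, "dz": -60, "rx": 0, "ry": 0, "rz": 0},
    {"dx": -50, "dy": 0, "dz": -60, "rx": 0, "ry": 0, "rz": 0},
  ],
  fingers=0.5,
)

```text
t: 29.97
eef_pos: [512.2, 20.4, 289.5]
tcp_rot: [-3.139, 0.006, 0.663]
ft_force: [1.1, 0.2, 0.1]
opening: 0.495
```

Call:
play_rows(
  increments=[
    {"dx": -20, "dy": 0, "dz": 0, "rx": 0, "ry": 0, "rz": 0},
    {"dx": -20, "dy": 0, "dz": 0, "rx": 0, "ry": 0, "rz": 0},
    {"dx": -20, "dy": 0, "dz": 0, "rx": 0, "ry": 0, "rz": 0},
  ],
  fingers=0.5,
)

```text
t: 30.22
eef_pos: [496.5, 7.9, 289.9]
tcp_rot: [-3.139, 0.006, 0.662]
ft_force: [0.4, 0.5, 0.4]
opening: 0.498
```

```bash
python3 st.py; python3 - <<'E'
from h import *
import pickle
c=cam("wrist","w17"); pickle.dump(c,open("w17.pkl","wb"));u,v=proj(c,[553,54,50]).astype(int); print(u,v); crop(c,u-60,v-50,u+60,v+50,6,"w17z")
E
```

```text
30.2167 [496.47   7.92 289.91] rel -2.693 [-3.1388  0.0059  0.6621] F [0.4 0.5 0.4] M [-0.08 -0.01 -0.03] op 0.498
322 108
```

View pics/w17z.png

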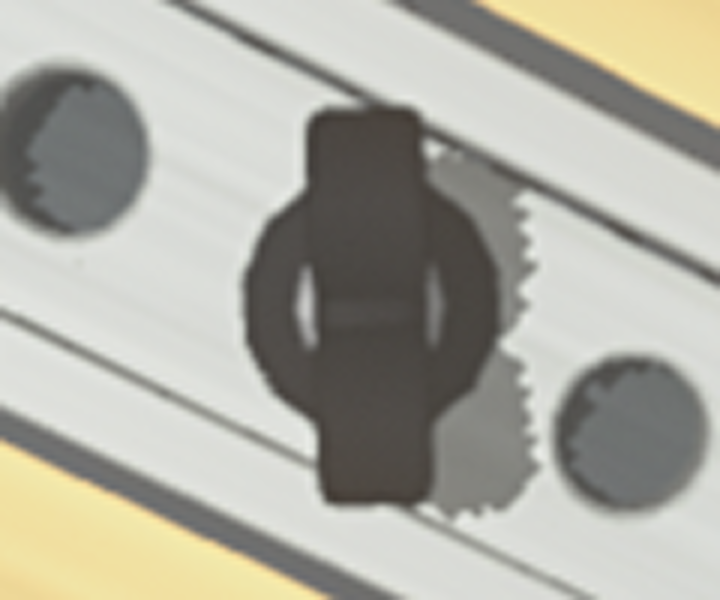

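```bash
python3 - <<'E'
from h import *
import pickle
c=pickle.load(open("w17.pkl","rb")); U,V=322-60,108-50
f=lambda u,v:(u/6+U,v/6+V); e=np.array([-.27,.95,0])
for z in (34,35,36,38): 
    p=onz(c,*f(371,305),z)-e; print(z,"flange",p.round(2),"r",np.linalg.norm(onz(c,*f(244,305),z)-onz(c,*f(498,305),z))/2)
a=onz(c,*f(364,110),65)-e; b=onz(c,*f(376,503),65)-e; print("wing mid",(a+b)/2,np.linalg.norm(a-b),"yaw",np.arctan2(*(a-b)[[1,0]]))
h1=onz(c,*f(67,150),31)-e; h2=onz(c,*f(631,434),31)-e; print("bar mid",(h1+h2)/2,np.linalg.norm(h1-h2))
u=np.array(proj(c,[552.3,54.6,31]+e)); print(u)
s=env.state(); o=-c["Rm"].T@c["t"]; print("cam bias check",R.from_euler('xyz',s["tcp_rot"]).inv().apply(o-e-s["eef_pos"]))
# second view of the flange: w16
t=cam("top"); x,y=proj(t,[553,54,50]).astype(int); crop(t,x-30,y-25,x+30,y+25,12,"t17")
E
```

```text
34 flange [552.99  52.16  34.  ] r 14.42083717751032
35 flange [553.02  52.18  35.  ] r 14.359604658040988
36 flange [553.04  52.19  36.  ] r 14.298372138571654
38 flange [553.08  52.22  38.  ] r 14.175907099632989
wing mid [553.13314688  52.33396254  65.        ] 37.54945919325545 yaw 0.6942650478465259
bar mid [552.65049921  54.32864559  31.        ] 71.95055180345932
[320.42778699 107.27636637]
cam bias check [77.93191676  0.09007938 19.89313068]
```

View pics/t17.png

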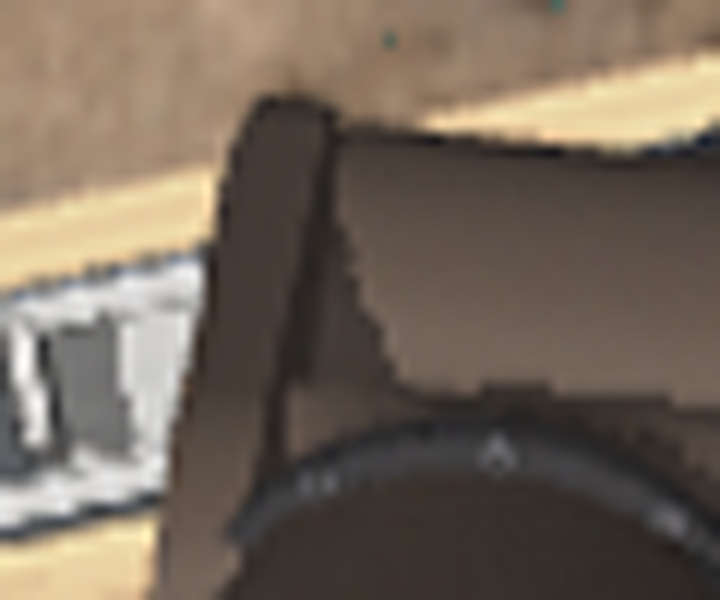

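The screw stands upright and flat at wing angle −2.66, but about 1.5 mm off the nut axis, because my moves let the TCP drift there. That explains why the stop felt soft. I'll re-grasp, back off, re-centre over the nut (553.2,53.8) and come up to the stop again.

```bash
python3 - <<'E'
from h import *
print(rel([553.1,52.3,260],.694), rel([553.1,52.3,229.3],.694))
E
```

```text
[array([71.4, -0.1, 29.3]), array([-0.02,  0.05, -0.3 ])] [array([71.5, -0. , 60. ]), array([-0.02,  0.05, -0.3 ])]
```

Call:
play_rows(
  increments=[
    {"dx": 35, "dy": 0, "dz": 0, "rx": 0, "ry": 0.05, "rz": -0.3},
    {"dx": 71, "dy": 0, "dz": 5, "rx": 0, "ry": 0.05, "rz": -0.3},
    {"dx": 71.5, "dy": 0, "dz": 30, "rx": 0, "ry": 0.05, "rz": -0.3},
    {"dx": 71.5, "dy": 0, "dz": 50, "rx": 0, "ry": 0.05, "rz": -0.3},
    {"dx": 71.5, "dy": 0, "dz": 59, "rx": 0, "ry": 0.05, "rz": -0.3},
    {"dx": 71.5, "dy": 0, "dz": 59, "rx": 0, "ry": 0.05, "rz": -0.3},
    {"dx": 71.5, "dy": 0, "dz": 59, "rx": 0, "ry": 0.05, "rz": -0.3},
  ],
  fingers=0.5,
)

```text
t: 30.9
eef_pos: [553.4, 52.4, 230.3]
tcp_rot: [-3.139, 0.001, 0.694]
ft_force: [-0.1, -0.4, 0.4]
opening: 0.503
```

Call:
play_rows(
  increments=[
    {"dx": 0, "dy": 0, "dz": 0, "rx": 0, "ry": 0, "rz": 0},
    {"dx": 0, "dy": 0, "dz": 0, "rx": 0, "ry": 0, "rz": 0},
    {"dx": 0, "dy": 0, "dz": 0, "rx": 0, "ry": 0, "rz": 0},
    {"dx": 0, "dy": 0, "dz": 0, "rx": 0, "ry": 0, "rz": 0},
    {"dx": 0, "dy": 0, "dz": 0, "rx": 0, "ry": 0, "rz": 0},
    {"dx": 0, "dy": 0, "dz": 0, "rx": 0, "ry": 0, "rz": 0},
    {"dx": 0, "dy": 0, "dz": 0, "rx": 0, "ry": 0, "rz": 0},
  ],
  fingers=0,
)

```text
t: 31.48
eef_pos: [553.4, 52.3, 230.6]
tcp_rot: [-3.139, 0.001, 0.694]
ft_force: [-1.5, 0.4, 2.4]
opening: 0.122
```

```bash
python3 st.py
```

```text
31.4833 [553.4   52.35 230.61] rel -2.661 [-3.1388e+00  5.0000e-04  6.9440e-01] F [-1.5  0.4  2.4] M [-0.13  0.05  0.  ] op 0.122
```

Call:
play_rows(
  increments=[
    {"dx": 0, "dy": 0, "dz": -0.2, "rx": 0, "ry": 0, "rz": -0.8},
    {"dx": 0, "dy": 0, "dz": -0.2, "rx": 0, "ry": 0, "rz": -1.6},
    {"dx": 0.1, "dy": -0.2, "dz": -0.2, "rx": 0, "ry": 0, "rz": -2.4},
    {"dx": 0.3, "dy": -0.5, "dz": -0.2, "rx": 0, "ry": 0, "rz": -3.2},
    {"dx": 0.5, "dy": -0.8, "dz": -0.2, "rx": 0, "ry": 0, "rz": -4},
    {"dx": 0.6, "dy": -1.0, "dz": -0.2, "rx": 0, "ry": 0, "rz": -4},
    {"dx": 0.6, "dy": -1.0, "dz": -0.2, "rx": 0, "ry": 0, "rz": -4},
  ],
  fingers=0,
)

```text
t: 32.07
eef_pos: [553.1, 53.4, 230.6]
tcp_rot: [-3.138, -0.0, 1.111]
ft_force: [-1.7, -2.3, -1.9]
opening: 0.126
```

```bash
python3 st.py
```

```text
32.0667 [553.06  53.41 230.61] rel -2.245 [-3.1382e+00 -1.0000e-04  1.1109e+00] F [-1.7 -2.3 -1.9] M [-0.38  0.18  0.05] op 0.126
```

Call:
play_rows(
  increments=[
    {"dx": 0.4, "dy": -0.2, "dz": 0, "rx": 0, "ry": 0, "rz": 0},
    {"dx": 0.4, "dy": -0.2, "dz": 0, "rx": 0, "ry": 0, "rz": 0},
    {"dx": 0.4, "dy": -0.2, "dz": 0, "rx": 0, "ry": 0, "rz": 0},
  ],
  fingers=0,
)

```text
t: 32.32
eef_pos: [553.1, 53.6, 230.6]
tcp_rot: [-3.138, 0.0, 1.109]
ft_force: [-1.6, -6.1, -0.9]
opening: 0.126
```

```bash
python3 st.py
```

```text
32.3167 [553.08  53.6  230.62] rel -2.246 [-3.1383e+00  2.0000e-04  1.1092e+00] F [-1.6 -6.1 -0.9] M [-1.07  0.01  0.  ] op 0.126
```

Call:
play_rows(
  increments=[
    {"dx": 0, "dy": 0, "dz": 0, "rx": 0, "ry": 0, "rz": 0.4},
    {"dx": 0, "dy": 0, "dz": 0, "rx": 0, "ry": 0, "rz": 0.8},
    {"dx": 0, "dy": 0, "dz": 0, "rx": 0, "ry": 0, "rz": 1.2},
  ],
  fingers=0,
)

```text
t: 32.57
eef_pos: [553.2, 53.6, 230.6]
tcp_rot: [-3.139, 0.0, 0.98]
ft_force: [0.1, -1.2, -2.2]
opening: 0.124
```

```bash
python3 st.py
```

```text
32.5667 [553.24  53.64 230.62] rel -2.376 [-3.1388e+00  2.0000e-04  9.7980e-01] F [ 0.1 -1.2 -2.2] M [-0.33 -0.19  0.07] op 0.124
```

Call:
play_rows(
  increments=[
    {"dx": 0, "dy": 0, "dz": 0, "rx": 0, "ry": 0, "rz": 0.4},
    {"dx": 0, "dy": 0, "dz": 0, "rx": 0, "ry": 0, "rz": 0.6},
  ],
  fingers=0,
)

```text
t: 32.73
eef_pos: [553.4, 53.7, 230.6]
tcp_rot: [-3.139, 0.0, 0.913]
ft_force: [0.3, -1.5, -2.2]
opening: 0.128
```

```bash
python3 st.py
```

```text
32.7333 [553.36  53.67 230.61] rel -2.442 [-3.1392  0.      0.9134] F [ 0.3 -1.5 -2.2] M [-0.46 -0.15  0.06] op 0.128
```

Call:
play_rows(
  increments=[
    {"dx": 0, "dy": 0, "dz": 0, "rx": 0, "ry": 0, "rz": 0.4},
    {"dx": 0, "dy": 0, "dz": 0, "rx": 0, "ry": 0, "rz": 0.6},
  ],
  fingers=0,
)

```text
t: 32.9
eef_pos: [553.4, 53.7, 230.6]
tcp_rot: [-3.139, 0.0, 0.848]
ft_force: [0.2, -2.6, -1.9]
opening: 0.122
```

```bash
python3 st.py
```

```text
32.9 [553.44  53.66 230.61] rel -2.508 [-3.1394  0.      0.8481] F [ 0.2 -2.6 -1.9] M [-0.52 -0.11  0.05] op 0.122
```

Call:
play_rows(
  increments=[
    {"dx": 0, "dy": 0, "dz": 0, "rx": 0, "ry": 0, "rz": 0.4},
    {"dx": 0, "dy": 0, "dz": 0, "rx": 0, "ry": 0, "rz": 0.6},
  ],
  fingers=0,
)

```text
t: 33.07
eef_pos: [553.5, 53.6, 230.6]
tcp_rot: [-3.14, 0.0, 0.783]
ft_force: [-0.2, -3.8, -1.2]
opening: 0.13
```

```bash
python3 st.py
```

```text
33.0667 [553.48  53.64 230.62] rel -2.572 [-3.1396e+00  1.0000e-04  7.8330e-01] F [-0.2 -3.8 -1.2] M [-0.61 -0.05  0.14] op 0.13
```

Call:
play_rows(
  increments=[
    {"dx": 0, "dy": 0, "dz": 0, "rx": 0, "ry": 0, "rz": 0.3},
    {"dx": 0, "dy": 0, "dz": 0, "rx": 0, "ry": 0, "rz": 0.5},
  ],
  fingers=0,
)

```text
t: 33.23
eef_pos: [553.5, 53.6, 230.6]
tcp_rot: [-3.14, 0.0, 0.73]
ft_force: [-0.2, -2.7, -1.3]
opening: 0.127
```

```bash
python3 st.py
```

```text
33.2333 [553.5   53.6  230.63] rel -2.626 [-3.1397e+00  3.0000e-04  7.2980e-01] F [-0.2 -2.7 -1.3] M [-0.63 -0.03  0.21] op 0.127
```

Call:
play_rows(
  increments=[
    {"dx": 0, "dy": 0, "dz": 0, "rx": 0, "ry": 0, "rz": 0.3},
    {"dx": 0, "dy": 0, "dz": 0, "rx": 0, "ry": 0, "rz": 0.5},
  ],
  fingers=0,
)

```text
t: 33.4
eef_pos: [553.5, 53.6, 230.6]
tcp_rot: [-3.14, 0.0, 0.676]
ft_force: [-0.1, -2.1, -0.5]
opening: 0.124
```

```bash
python3 st.py
```

```text
33.4 [553.51  53.61 230.62] rel -2.679 [-3.1398e+00  4.0000e-04  6.7640e-01] F [-0.1 -2.1 -0.5] M [-0.65  0.02  0.26] op 0.124
```

Call:
play_rows(
  increments=[
    {"dx": 0, "dy": 0, "dz": 0, "rx": 0, "ry": 0, "rz": 0.2},
    {"dx": 0, "dy": 0, "dz": 0, "rx": 0, "ry": 0, "rz": 0.4},
  ],
  fingers=0,
)

```text
t: 33.57
eef_pos: [553.6, 53.2, 230.6]
tcp_rot: [-3.141, 0.001, 0.634]
ft_force: [-0.3, -10.5, -1.7]
opening: 0.124
```

```bash
python3 st.py; python3 - <<'E'
from h import *
import pickle
c=cam("wrist"); pickle.dump(c,open("w18.pkl","wb"))
im=c["image"][200:330,250:395,::-1].astype(float); im=np.clip((im/110)**.6*255,0,255).astype(np.uint8)
cv2.imwrite("pics/w18c.png",cv2.resize(im,None,fx=4.5,fy=4.5,interpolation=cv2.INTER_CUBIC))
E
```

```text
33.5667 [553.59  53.17 230.64] rel -2.722 [-3.1406e+00  8.0000e-04  6.3370e-01] F [ -0.3 -10.5  -1.7] M [-2.19 -0.    0.11] op 0.124
```

View pics/w18c.png

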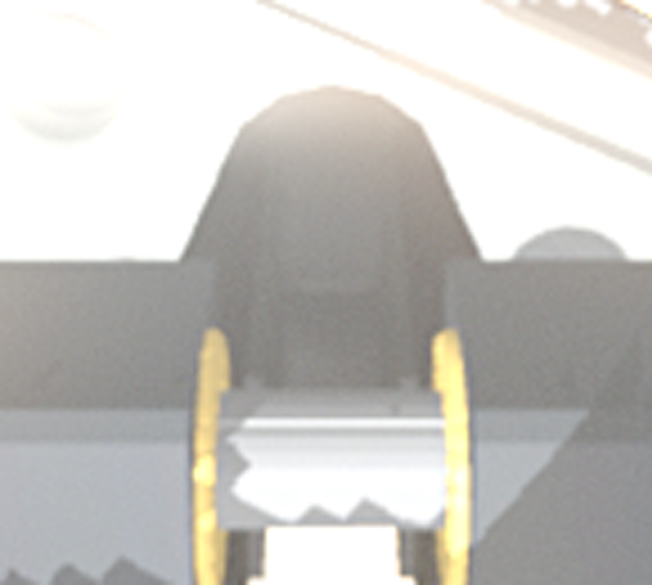

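The torque peaked at 0.26 and then let go sideways at −2.72, so the stop is at about −2.6. I'll back off and re-approach, stopping at about 0.2 N·m.

Call:
play_rows(
  increments=[
    {"dx": 0, "dy": 0, "dz": 0, "rx": 0, "ry": 0, "rz": -0.7},
    {"dx": 0, "dy": 0, "dz": 0, "rx": 0, "ry": 0, "rz": -1.4},
    {"dx": 0, "dy": 0, "dz": 0, "rx": 0, "ry": 0, "rz": -2.1},
    {"dx": 0, "dy": 0, "dz": 0, "rx": 0, "ry": 0, "rz": -2.8},
  ],
  fingers=0,
)

```text
t: 33.95
eef_pos: [553.4, 53.1, 230.6]
tcp_rot: [-3.139, 0.001, 0.928]
ft_force: [-2.8, -1.4, 0.0]
opening: 0.125
```

```bash
python3 st.py; python3 -c "
from h import *
print(rel([553.3,53.5,230.9],.97))"
```

```text
33.95 [553.36  53.15 230.6 ] rel -2.427 [-3.1395e+00  8.0000e-04  9.2810e-01] F [-2.8 -1.4  0. ] M [-0.06  0.27 -0.1 ] op 0.125
[array([ 0.2, -0.3, -0.3]), array([-0.02,  0.01, -0.4 ])]
```

Call:
play_rows(
  increments=[
    {"dx": 0.2, "dy": -0.3, "dz": 0, "rx": 0, "ry": 0, "rz": 0.4},
    {"dx": 0.2, "dy": -0.3, "dz": 0, "rx": 0, "ry": 0, "rz": 0.8},
    {"dx": 0.2, "dy": -0.3, "dz": 0, "rx": 0, "ry": 0, "rz": 1.2},
  ],
  fingers=0,
)

```text
t: 34.2
eef_pos: [553.3, 53.5, 230.6]
tcp_rot: [-3.14, 0.001, 0.8]
ft_force: [-0.5, -4.0, -1.5]
opening: 0.121
```

```bash
python3 st.py
```

```text
34.2 [553.32  53.47 230.62] rel -2.555 [-3.1399e+00  9.0000e-04  8.0030e-01] F [-0.5 -4.  -1.5] M [-0.73 -0.15  0.1 ] op 0.121
```

Call:
play_rows(
  increments=[
    {"dx": 0, "dy": 0, "dz": 0, "rx": 0, "ry": 0, "rz": 0.3},
    {"dx": 0, "dy": 0, "dz": 0, "rx": 0, "ry": 0, "rz": 0.5},
  ],
  fingers=0,
)

```text
t: 34.37
eef_pos: [553.3, 53.4, 230.6]
tcp_rot: [-3.14, 0.001, 0.746]
ft_force: [-0.8, -4.8, -0.9]
opening: 0.123
```

```bash
python3 st.py
```

```text
34.3667 [553.34  53.37 230.63] rel -2.609 [-3.140e+00  1.000e-03  7.461e-01] F [-0.8 -4.8 -0.9] M [-1.06 -0.01  0.14] op 0.123
```

Call:
play_rows(
  increments=[
    {"dx": 0, "dy": 0, "dz": 0, "rx": 0, "ry": 0, "rz": 0.2},
    {"dx": 0, "dy": 0, "dz": 0, "rx": 0, "ry": 0, "rz": 0.2},
  ],
  fingers=0,
)

```text
t: 34.53
eef_pos: [553.3, 53.2, 230.6]
tcp_rot: [-3.14, 0.001, 0.724]
ft_force: [-0.9, -5.9, -0.0]
opening: 0.126
```

```bash
python3 st.py
```

```text
34.5333 [553.31  53.2  230.64] rel -2.632 [-3.1401e+00  1.3000e-03  7.2390e-01] F [-0.9 -5.9 -0. ] M [-1.27  0.21  0.05] op 0.126
```

Call:
play_rows(
  increments=[
    {"dx": 0, "dy": 0, "dz": 0, "rx": 0, "ry": 0, "rz": 0},
    {"dx": 0, "dy": 0, "dz": 0, "rx": 0, "ry": 0, "rz": 0},
    {"dx": 0, "dy": 0, "dz": 0, "rx": 0, "ry": 0, "rz": 0},
    {"dx": 0, "dy": 0, "dz": 0, "rx": 0, "ry": 0, "rz": 0},
    {"dx": 0, "dy": 0, "dz": -20, "rx": 0, "ry": 0, "rz": 0},
    {"dx": 0, "dy": 0, "dz": -50, "rx": 0, "ry": 0, "rz": 0},
    {"dx": -30, "dy": 0, "dz": -60, "rx": 0, "ry": 0, "rz": 0},
    {"dx": -70, "dy": 0, "dz": -60, "rx": 0, "ry": 0, "rz": 0},
  ],
  fingers=0.5,
)

```text
t: 35.2
eef_pos: [501.8, 7.5, 292.9]
tcp_rot: [3.139, -0.003, 0.726]
ft_force: [-0.3, -1.3, -1.3]
opening: 0.496
```

Call:
play_rows(
  increments=[
    {"dx": 0, "dy": 0, "dz": 0, "rx": 0, "ry": 0, "rz": 0},
    {"dx": 0, "dy": 0, "dz": 0, "rx": 0, "ry": 0, "rz": 0},
    {"dx": 0, "dy": 0, "dz": 0, "rx": 0, "ry": 0, "rz": 0},
  ],
  fingers=0.5,
)

```text
t: 35.45
eef_pos: [502.2, 7.4, 293.2]
tcp_rot: [3.138, -0.004, 0.726]
ft_force: [-0.0, -0.0, -0.0]
opening: 0.499
```

```bash
python3 st.py; python3 - <<'E'
from h import *
import pickle
c=cam("wrist","w19"); pickle.dump(c,open("w19.pkl","wb"));u,v=proj(c,[553,54,50]).astype(int); print(u,v); crop(c,u-60,v-50,u+60,v+50,6,"w19z")
E
```

```text
35.45 [502.15   7.43 293.19] rel -2.63 [ 3.1383 -0.0035  0.726 ] F [-0. -0. -0.] M [ 0.03 -0.04  0.02] op 0.499
321 118
```

View pics/w19z.png

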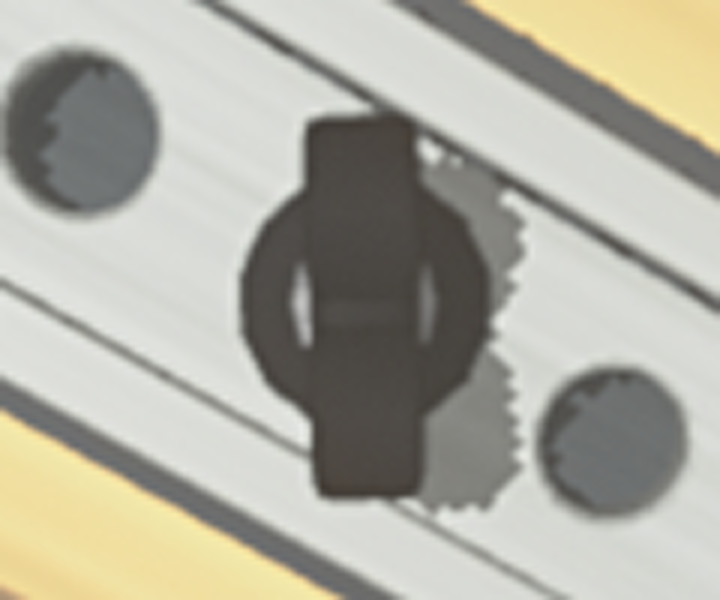

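```bash
python3 - <<'E'
from h import *
import pickle
c=pickle.load(open("w19.pkl","rb")); U,V=321-60,118-50
f=lambda u,v:(u/6+U,v/6+V); e=np.array([-.27,.95,0])
p=onz(c,*f(366,303),35)-e; print("flange",p)
a=onz(c,*f(361,118),65)-e; b=onz(c,*f(369,495),65)-e; print("wing mid",(a+b)/2,"yaw",np.arctan2(*(a-b)[[1,0]]))
for q in [((307,130),(315,485)),((415,130),(423,485))]:
    s,t=[onz(c,*f(*k),65) for k in q]; print("side yaw",np.arctan2(*(s-t)[[1,0]]))
h1=onz(c,*f(80,130),31)-e; h2=onz(c,*f(613,442),31)-e; print("bar mid",(h1+h2)/2,np.linalg.norm(h1-h2))
E
```

```text
flange [552.82932317  52.2012602   35.        ]
wing mid [553.18964202  52.63375569  65.        ] yaw 0.7468205595702642
side yaw 0.7408382772113368
side yaw 0.7554915591337146
bar mid [552.78382046  54.3480416   31.        ] 72.0130803551253
```

Wing at −2.61 rad, flange flat. I'll do one last gentle lift test here to confirm the clamp.

```bash
python3 - <<'E'
from h import *
print(rel([553.0,52.5,230],.747))
E
```

```text
[array([67.5, -0. , 63.2]), array([ 0.03, -0.03, -0.2 ])]
```

Call:
play_rows(
  increments=[
    {"dx": 35, "dy": 0, "dz": 0, "rx": 0, "ry": 0, "rz": -0.2},
    {"dx": 67, "dy": 0, "dz": 5, "rx": 0.03, "ry": -0.03, "rz": -0.2},
    {"dx": 67.5, "dy": 0, "dz": 30, "rx": 0.03, "ry": -0.03, "rz": -0.2},
    {"dx": 67.5, "dy": 0, "dz": 52, "rx": 0.03, "ry": -0.03, "rz": -0.2},
    {"dx": 67.5, "dy": 0, "dz": 62, "rx": 0.03, "ry": -0.03, "rz": -0.2},
    {"dx": 67.5, "dy": 0, "dz": 62, "rx": 0.03, "ry": -0.03, "rz": -0.2},
    {"dx": 67.5, "dy": 0, "dz": 62, "rx": 0.03, "ry": -0.03, "rz": -0.2},
  ],
  fingers=0.5,
)

```text
t: 36.08
eef_pos: [553.3, 52.7, 231.0]
tcp_rot: [-3.141, 0.001, 0.748]
ft_force: [-0.1, -0.3, 0.1]
opening: 0.505
```

Call:
play_rows(
  increments=[
    {"dx": 0, "dy": 0, "dz": 0, "rx": 0, "ry": 0, "rz": 0},
    {"dx": 0, "dy": 0, "dz": 0, "rx": 0, "ry": 0, "rz": 0},
    {"dx": 0, "dy": 0, "dz": 0, "rx": 0, "ry": 0, "rz": 0},
    {"dx": 0, "dy": 0, "dz": 0, "rx": 0, "ry": 0, "rz": 0},
    {"dx": 0, "dy": 0, "dz": 0, "rx": 0, "ry": 0, "rz": 0},
    {"dx": 0, "dy": 0, "dz": 0, "rx": 0, "ry": 0, "rz": 0},
    {"dx": 0, "dy": 0, "dz": 0, "rx": 0, "ry": 0, "rz": 0},
  ],
  fingers=0,
)

```text
t: 36.67
eef_pos: [553.2, 52.8, 231.3]
tcp_rot: [-3.141, 0.001, 0.748]
ft_force: [-1.9, 1.7, 4.0]
opening: 0.123
```

```bash
python3 st.py
```

```text
36.6667 [553.24  52.79 231.28] rel -2.608 [-3.1406e+00  6.0000e-04  7.4760e-01] F [-1.9  1.7  4. ] M [0.21 0.22 0.08] op 0.123
```

Call:
play_rows(
  increments=[
    {"dx": 0, "dy": 0, "dz": -0.3, "rx": 0, "ry": 0, "rz": 0},
    {"dx": 0, "dy": 0, "dz": -0.6, "rx": 0, "ry": 0, "rz": 0},
    {"dx": 0, "dy": 0, "dz": -0.6, "rx": 0, "ry": 0, "rz": 0},
  ],
  fingers=0,
)

```text
t: 36.92
eef_pos: [553.2, 52.8, 231.4]
tcp_rot: [-3.14, 0.001, 0.748]
ft_force: [1.0, 0.8, -8.5]
opening: 0.122
```

```bash
python3 st.py
```

```text
36.9167 [553.23  52.81 231.43] rel -2.608 [-3.1403e+00  9.0000e-04  7.4770e-01] F [ 1.   0.8 -8.5] M [ 0.15 -0.34  0.08] op 0.122
```

Clamp confirmed: a 0.15 mm lift already gives about 7–8 N, inside the 6–10 N range. Lower, release and retreat.

Call:
play_rows(
  increments=[
    {"dx": 0, "dy": 0, "dz": 0.3, "rx": 0, "ry": 0, "rz": 0},
    {"dx": 0, "dy": 0, "dz": 0.3, "rx": 0, "ry": 0, "rz": 0},
  ],
  fingers=0,
)

```text
t: 37.08
eef_pos: [553.2, 52.8, 231.3]
tcp_rot: [-3.14, 0.001, 0.748]
ft_force: [-0.5, 0.1, -0.2]
opening: 0.124
```

Call:
play_rows(
  increments=[
    {"dx": 0, "dy": 0, "dz": 0, "rx": 0, "ry": 0, "rz": 0},
    {"dx": 0, "dy": 0, "dz": 0, "rx": 0, "ry": 0, "rz": 0},
    {"dx": 0, "dy": 0, "dz": 0, "rx": 0, "ry": 0, "rz": 0},
    {"dx": 0, "dy": 0, "dz": 0, "rx": 0, "ry": 0, "rz": 0},
    {"dx": 0, "dy": 0, "dz": -20, "rx": 0, "ry": 0, "rz": 0},
    {"dx": 0, "dy": 0, "dz": -50, "rx": 0, "ry": 0, "rz": 0},
    {"dx": -30, "dy": 0, "dz": -65, "rx": 0, "ry": 0, "rz": 0},
    {"dx": -70, "dy": 0, "dz": -65, "rx": 0, "ry": 0, "rz": 0},
  ],
  fingers=0.5,
)

```text
t: 37.75
eef_pos: [502.9, 5.7, 299.0]
tcp_rot: [3.138, -0.003, 0.75]
ft_force: [0.7, -0.9, -0.2]
opening: 0.497
```

Call:
play_rows(
  increments=[
    {"dx": 0, "dy": 0, "dz": 0, "rx": 0, "ry": 0, "rz": 0},
    {"dx": 0, "dy": 0, "dz": 0, "rx": 0, "ry": 0, "rz": 0},
    {"dx": 0, "dy": 0, "dz": 0, "rx": 0, "ry": 0, "rz": 0},
  ],
  fingers=0.5,
)

```text
t: 38.0
eef_pos: [503.2, 5.5, 299.3]
tcp_rot: [3.137, -0.004, 0.749]
ft_force: [0.7, -0.6, -0.7]
opening: 0.502
```

```bash
python3 st.py; python3 - <<'E'
from h import *
c=cam("wrist","w20"); u,v=proj(c,[553,54,50]).astype(int); crop(c,u-90,max(0,v-70),u+90,v+70,4,"w20z"); s=cam("scene","s20")
E
```

```text
38.0 [503.18   5.53 299.29] rel -2.606 [ 3.1374 -0.0039  0.7495] F [ 0.7 -0.6 -0.7] M [0.03 0.03 0.09] op 0.502
```

View pics/w20z.png

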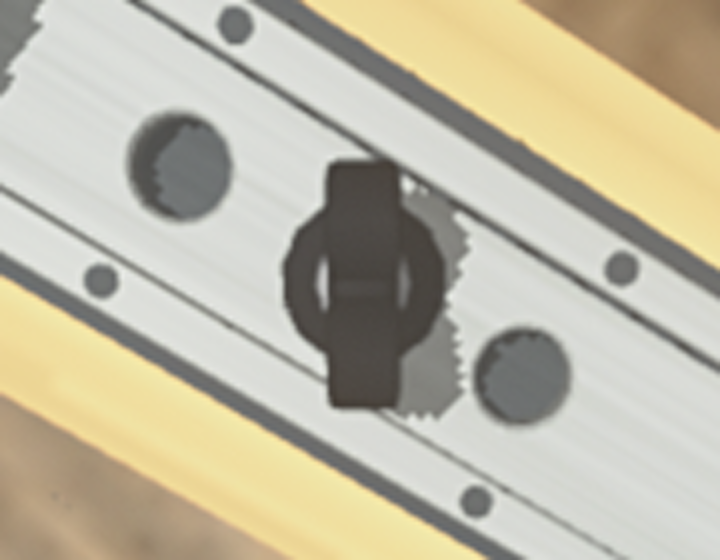

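View pics/s20.png

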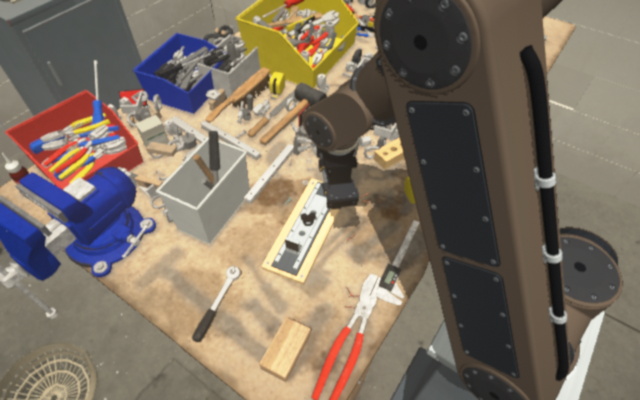

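The wrist view shows the screw standing flat in the middle hole at (363,283), between the two open holes at (180,165) and (522,376). The gripper is clear, and in the scene view the pine block and stock bar lie where they were. The tape is mostly hidden behind the arm. Handing in.

```bash
python3 - <<'E'
from cell import env
print(env.job_done())
E
```

```text
the job is handed in; nothing more can be done
None
```

I slid the bar about 44 mm so its middle hole lies over the nut. The thumbscrew is down through both, turned clockwise to what I take to be its end stop, and left clamping. The job was handed in at about 38 s.

**Last checks**
- **Clamp:** a small test lift just before the final release met about 7–8 N, inside the 6–10 N expected.
- **Position:** the screw's flange lies flat on the bar and the gripper was clear.
- **Nut:** I felt no upward push of more than about 5 N while lowering or turning, so it was not forced down.
- **Bystanders:** I went nowhere near them. The pine block and stock bar looked untouched in the last picture. The tape measure was mostly hidden behind the arm.

**What did not go cleanly**
- **No separate drop felt:** the pin went into the slot directly on lowering, so I never felt it drop while turning.
- **Stop overrun twice:** the stop felt soft, about 0.2–0.25 N·m. I overran it twice, once by about 0.4 rad, then turned back into the seat and approached again. I let go with the tool at about −2.63 rad; the wing then measured −2.61.
- **Stop angle uncertain:** my slot estimates ran from −0.5 to −0.7 rad, which puts the wing roughly 110 to 120 degrees past the slot. The end stop should be at about 110, so the camera alone does not confirm it.
- **Off-centre:** the flange sits about 1.5 mm off the nut's measured axis. The bar's hole is within about 1 mm of the nut.

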